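# Gauge the lid stock in the leaning dispenser tube

## Robot

A 6-joint arm with a two-finger parallel gripper is mounted at the origin on the work surface. World frame = base frame: x ahead of the robot, y to its left, z up, the work surface at z = 0. Lengths are in m, angles in rad, forces in N, time in s.
With the tool pointing down it reaches from about 0.4 to 0.925 m from the base axis. Payload 3.4 kg.
Tool frame: the origin (TCP) lies on the centre line of the jaws, within the pads' length; the fingertips stand 19 mm ahead of it and the grasp point (between the pads) is the TCP; z points along the fingers, y is the direction in which the jaws open and shut (so a half turn about z gives the same grasp; the last joint's range is limited). The gripper opens to 85 mm and grips with 20 to 120 N. Pads are 22 mm wide; open, the fingers measure 114 mm over their backs; the gripper's body (76 mm by 85 mm) begins 54 mm behind the grasp point. The pads swing forward as they close: fully open they stand 13 mm farther back than shut.
Start: joints at [1.079, 0.307, 1.506, -0, 1.328, -0.073], TCP at [0.234, 0.525, 0.25] pointing down, gripper open.
Joint ranges: [-3.12, 3.12], [-1.05, 2.28], [0.14, 2.33], [-1.42, 4.57], [0.1, 2.73], [-2.68, 2.68]. Speed limits (rad/s): [2.57, 2.57, 3.14, 3.14, 3.14, 3.14].

## Interface

Orientations are given as a unit quaternion [w, x, y, z].
In Python, from station import sense, read_camera, job_done, outline_of gives the robot as it stands.
- The arm moves only by the shell command python3 -m inch 'ROWS' [FORCE]. ROWS is JSON, one flat list of numbers, 5 for each row, row after row: the shift along the tool's x, y, z in units of 75 mm (1.0 is 75 mm), then the turn about the tool's z in units of 360 degrees (1.0 is 360 degrees), then the opening, from 0 (shut) to 1 (fully open). A call has 1 to 8 rows; each row shifts and turns the pose as measured when the row begins, along the tool's axes as they then stand; what a row does not reach is not made up. A row lasts 1/10 s, in which the tool goes at most 50 mm and 8.59 degrees, less where a joint would pass 70% of its speed; a pose out of reach is approached as far as the arm can. A call with a number of a shift or a turn outside -1 to 1 is refused whole. A call with a gripper value outside its range is refused whole. The fingers move at their own pace and stop on an object; FORCE is the grip in N (left out, the last holds). Time passes only in rows, so rows that do not move let the fingers close. It gives the time, the measured TCP pose, the force and the opening at its end, in the units of the state.
- sense(): the state, without advancing time (a new reading comes with each control period).
- read_camera(name): name is "side" or "top" or "wrist"; returns a dict with "img" (480x640x3 uint8, red, green, blue), "fovy" (degrees; the focal length in pixels is half the picture's height over the tangent of half this angle, whatever the lens; pixels are square), "cx", "cy" (the principal point, pixels), "D" ([k1, k2, p1, p2, k3] as OpenCV has them; the pictures are not rectified), "camera_from_world" (4x4, takes a point from world to camera coordinates). Camera axes: x right, y down, z forward; pixel columns grow to the right and rows downward; lengths in m; the calibration is good to about 2 mm. A picture is of the moment at which its call begins. There is no depth.
- job_done(): hands the job in, once; it reports no verdict.
Trained networks look in a picture, given as the dict that the camera call returned (one of the last four; its "shot" number tells which), for a name from the list of things; names that differ only in an ending like _2 or _b are one class to them, and where a whole thing is asked for, a point or a joint stands for the part that bears it (a point fixed in the world has none). Each returns a list of dicts, best first, with "confidence" (0 to 1); they miss things now and then, are a little off and sometimes report something else, mostly with a low value. They report only what shows in the picture. A call takes as long as a camera call. They do not tell look-alikes from the thing itself.
- outline_of(picture, label): "mask" (480x640 bool, what is visible of it) and "position" ([column, row] in pixels, amid what is visible of it).
The state is a dict: "t": time; "joints": joint angles; "qvel": joint speeds; "joint_efforts": joint torques, N m; "position": TCP position; "eef_rot": TCP orientation; "force": force on the tool from outside, world axes, zero at the start; "ft_torque": the same for the moment, N m; "opening": opening from 0.0 (shut) to 1.0 (fully open).
Only numpy, scipy, OpenCV 4.12 (cv2) and the standard library are available. Lean on these libraries where they do the work, as an engineer would, in place of code of your own. Each camera call takes 0.05 s, during which the arm holds its last target.

## Task

Check how many lids are left in the red-collared tube: lift the red hold-down arm over until it stays open by itself, take the blue-handled stock gauge out of its rest, and drop it foot first down the red tube until it rests on the lids. Leave it standing there with the arm still open, and do not knock over or shift anything else on the counter.

Things in the scene. Friction and masses are not known exactly. Their poses are not given: they have to be found in the camera images.
- red_mouth (a point): Centre of the open mouth of the red-collared lid tube (fixed), 130 mm above the table. z axis: out of the tube along its axis, leaning 30 deg from vertical roughly towards the robot; y axis level. The tube to check. All three tubes: aluminium, bore 42, outside 49 (collar 54), 125 mm long, closed below; foot 55 wide, 28 in front of the mouth to 118 behind; side by side in any order.
- yellow_mouth (a point): Centre of the open mouth of the yellow-collared lid tube (fixed), 130 mm above the table. z axis: out of the tube along its axis, leaning 30 deg from vertical roughly towards the robot; y axis level. Same make as the red one; not the one to check.
- green_mouth (a point): Centre of the open mouth of the green-collared lid tube (fixed), 130 mm above the table. z axis: out of the tube along its axis, leaning 30 deg from vertical roughly towards the robot; y axis level. Same make as the red one; not the one to check.
- red_stack_top (a point): Centre of the top face of the stack of white lids inside the red tube, on the tube's axis, 70 to 100 mm inside the mouth (it differs each time). A flat disc 39 mm across that stays put under pushes up to about 40 N. z axis along the tube, outwards.
- gauge_centre (a point): Half-way up the stock gauge, a rod 165 mm long, 110 to 180 g, upright in the rest at first; z axis along it towards the grip. From the foot end: white guide disc (the foot) 34 across, 0 to 12 mm; second 34 disc 55 to 65 mm; 12 mm steel rod with colour bands between and up to the blue grip, 18 across, 107 to 165 mm. So the foot is 82.5 mm below this point, the grip's end 82.5 mm above.
- gauge_foot (a point): Centre of the underside of the gauge's foot disc (the end that goes into the tube); z axis along the rod towards the grip.
- rest_socket (a point): Floor centre of the shallow socket in the gauge rest (fixed), 12 mm above the table, where the gauge's foot stands; a black ring, 39 mm inside, 50 outside, rises 10 mm round it. x axis: from the gauge to the rest's rear post; z up. Grey base 80 wide (along y), 40 in front to 85 behind; post 16 x 30 mm centred 70 mm behind, 177 mm tall.
- clamp_hinge (a point): Hinge of the hold-down arm at the top of the post, 70 mm behind the gauge and 186 mm above the table. The hinge runs along this point's y axis; x axis points away from the gauge, z up (fixed).
- clamp_tab (a point): Centre of the black lifting tab at the free end of the red hold-down arm: 22 mm along the arm, 18 mm wide (along its y axis, the hinge direction), 24 mm high, 118 mm from the hinge along the arm, 10 mm above the arm's centre line. The arm is 12 wide, 8 thick; closed it lies level and presses on the gauge's top. Axes turn with the arm.
- holddown (a joint): Angle of the hold-down arm, rad: 0 closed (level, pressing on the gauge's top), growing as the tab is lifted up and back over the hinge, 2.0 fully open (leaning back past upright). An over-centre spring pulls it shut below 0.9 and holds it open above; about 2 N at the tab starts it.
- bottle_orange_centre (a point): Bystander, leave alone: orange squeeze bottle with a red nozzle, 50 wide, 145 tall, standing beside the gauge rest (mm). Point at its middle, half-way up.
- bottle_white_centre (a point): Bystander, leave alone: white squeeze bottle with a green nozzle, 50 wide, 130 tall, in front of the tubes (mm). Point at its middle, half-way up.
- bottle_black_centre (a point): Bystander, leave alone: grey squeeze bottle with a black nozzle, 50 wide, 145 tall, behind the rest (mm). Point at its middle, half-way up.
- shaker_centre (a point): Bystander, leave alone: amber glass shaker with a steel cap, 42 wide, 85 tall, in front of the tubes (mm). Point at its middle, half-way up.
- tub_centre (a point): Bystander, leave alone: lidded white food tub, 118 x 92 x 57 tall, on the left (mm). Point at its middle, half-way up.
- cup_stack_centre (a point): Bystander, leave alone: stack of white sauce cups, 67 wide, 48 tall, on the right (mm). Point at its middle, half-way up.
- spatula_grip (a point): Bystander, leave alone: spatula 240 mm long, lying on the table on the right; point on its handle.
- gauge: The whole stock gauge; its origin is at the centre of the underside of its foot, z axis towards the grip (see gauge_centre).
Mind the look-alikes: they are no part of the job. Leave any purple look-alike of the part that bears rest_socket alone.

How it is judged:
By the outcome, as a careful person would: the job done as asked, in the order asked, and still so for the second after the job is handed in, with the robot touching nothing.
It also fails if it takes over 58 s, if anything falls off the work surface, if the arm or the gripper's body presses on something with over 40 N, if the wrist force passes 120 N, or if a joint passes its speed limit or range.

## Working session

There is one attempt and no reset: what is moved stays moved. The work goes in short steps, Python scripts to look and compute and a shell command to move; the robot and the scene stay as the last step left them, time stands still between calls to the robot, and variables do not carry over. Pictures are saved under pics/ and viewed, and the job is handed in when it is done.

```bash
ls; mkdir -p pics; cat > h.py <<'E'
from station import sense, read_camera, job_done, outline_of
import numpy as np, cv2
from scipy.spatial.transform import Rotation as R
def snap(n,f):
    p=read_camera(n); cv2.imwrite('pics/'+f,p['img'][:,:,::-1]); return p
def K(p):
    f=240/np.tan(np.radians(p['fovy'])/2); return np.array([[f,0,p['cx']],[0,f,p['cy']],[0,0,1]])
def proj(p,X):
    T=np.array(p['camera_from_world']); X=np.atleast_2d(X).astype(float)
    q,_=cv2.projectPoints(X,cv2.Rodrigues(T[:3,:3])[0],T[:3,3],K(p),np.array(p['D'],float)); return q[:,0]
def ray(p,uv):
    T=np.array(p['camera_from_world']); n=cv2.undistortPoints(np.array([[uv]],float),K(p),np.array(p['D'],float))[0,0]
    d=T[:3,:3].T@np.array([n[0],n[1],1]); return -T[:3,:3].T@T[:3,3], d/np.linalg.norm(d)
def atz(p,uv,z):
    o,d=ray(p,uv); return o+d*(z-o[2])/d[2]
def tri(obs):
    A=np.zeros((3,3));b=np.zeros(3);rs=[ray(p,uv) for p,uv in obs]
    for o,d in rs:
        M=np.eye(3)-np.outer(d,d);A+=M;b+=M@o
    X=np.linalg.solve(A,b); return X,[np.linalg.norm(np.cross(X-o,d)) for o,d in rs]
E
python3 - <<'E'
from h import *
import pickle
print(sense())
for n in ['side','top','wrist']:
    p=snap(n,n+'0.png'); pickle.dump(p,open(n+'0.pkl','wb')); T=np.array(p['camera_from_world']);print(n,p['fovy'],p['cx'],p['cy'],p['D'],-T[:3,:3].T@T[:3,3],T[2,:3])
E
```

```text
pics
{'t': 0.0, 'joints': array([ 1.07851122e+00,  3.07590631e-01,  1.50766354e+00,  2.19795404e-05,
        1.32840467e+00, -7.35155713e-02]), 'qvel': array([-9.64146253e-04,  1.68697715e-03,  2.20083092e-04,  6.55063533e-04,
       -2.49817875e-05,  1.05251234e-04]), 'joint_efforts': array([-1.75415007e-04, -4.57545555e+01, -2.51920438e+01, -2.12155478e-04,
        1.31106935e-02, -1.55464654e-06]), 'position': array([0.23352977, 0.52472571, 0.24937462]), 'eef_rot': array([-2.98621612e-04,  2.07860624e-01,  9.78157908e-01, -9.89051176e-04]), 'force': array([-0.23848495, -0.26398577, -0.22874383]), 'ft_torque': array([-0.00524285, -0.00168565, -0.00041199]), 'opening': 1.0017215160267132}
side 46.149467304151756 313.7041165751501 235.99539937302058 [-0.15458667  0.          0.          0.          0.        ] [0.25525925 0.89028709 1.03355372] [ 0.24061562 -0.67284662 -0.69955811]
top 54.06810959948628 322.3071216984898 237.76663173990696 [-0.08102918  0.          0.          0.          0.        ] [0.40896141 0.01228664 1.32172523] [ 0.13800769  0.01683954 -0.99028799]
wrist 60.11428941173532 320.6739677078701 242.8585484397395 [-0.02131803  0.          0.          0.          0.        ] [0.15933738 0.55845588 0.37426697] [ 0.28663343 -0.12859524 -0.9493706 ]
```

View pics/side0.png

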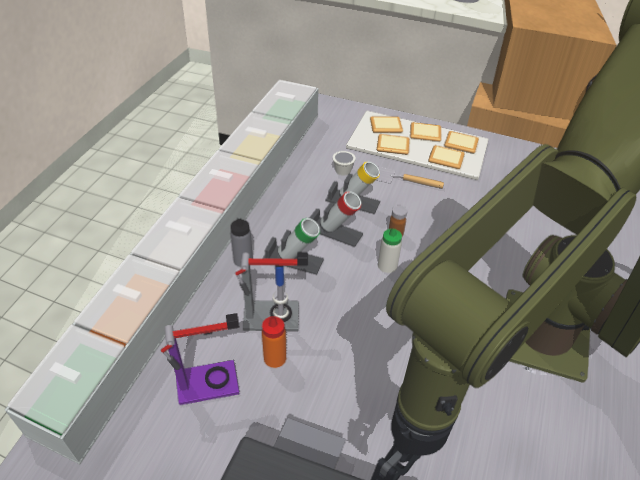

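View pics/top0.png

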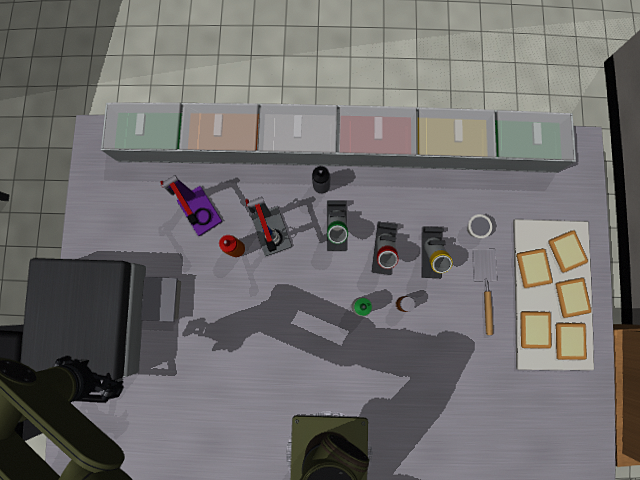

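View pics/wrist0.png

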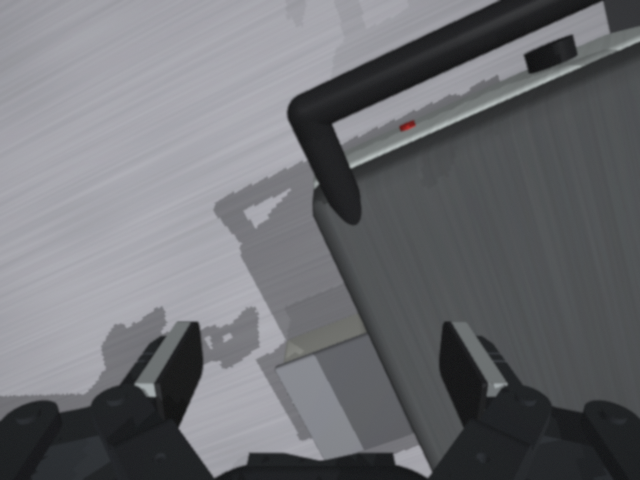

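The two candidates are the grey rest with the gauge (side ~(270,310), top ~(270,230)) and the purple, empty look-alike (side ~(207,375), top ~(197,212)). The grey one holds the blue-gripped gauge, so it fits. Next I'll enlarge it to confirm.

```bash
python3 - <<'E'
import cv2,numpy as np
s=cv2.imread('pics/side0.png');t=cv2.imread('pics/top0.png')
a=cv2.resize(s[160:400,150:390],(560,560),interpolation=cv2.INTER_CUBIC)
cv2.imwrite('pics/crop_s.png',a)
cv2.imwrite('pics/crop_t.png',cv2.resize(t[160:320,150:470],(800,400),interpolation=cv2.INTER_CUBIC))
E
```

```text
(no output)
```

View pics/crop_s.png

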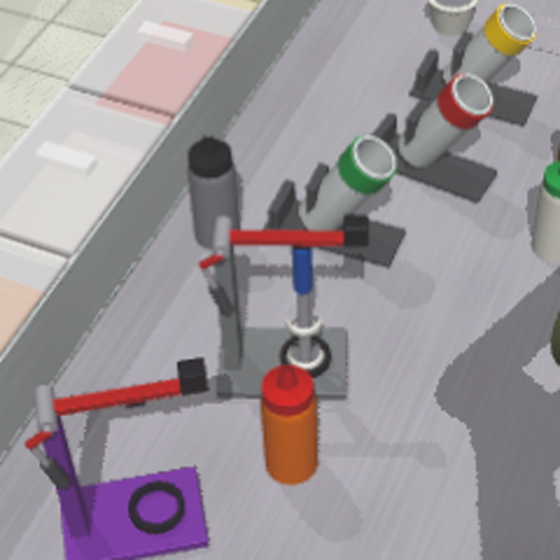

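View pics/crop_t.png

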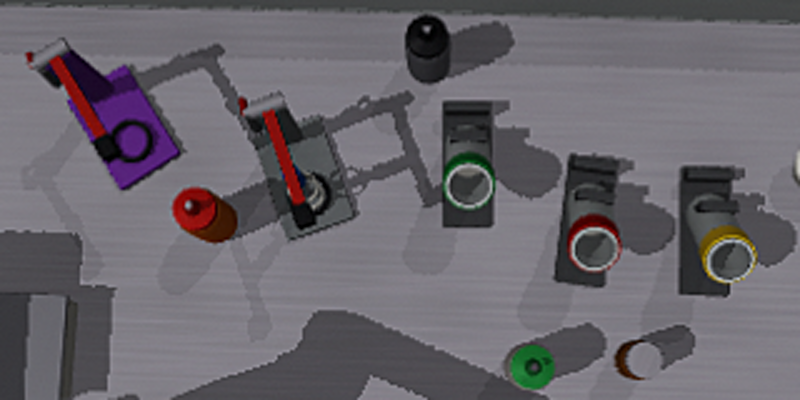

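```bash
python3 - <<'E'
from h import *
pt=read_camera('top');ps=read_camera('side')
def c(x,y,s,ox,oy): return (x/s+ox-.3,y/s+oy-.3)
T=lambda x,y:c(x,y,2.5,150,160); S=lambda x,y:c(x,y,560/240,150,160)
for n,a,b in [('tab',T(304,212),S(355,231)),('redm',T(595,248),S(471,100)),('greenm',T(469,186),S(373,164)),('yelm',T(728,258),S(515,28))]:
    X,e=tri([(pt,a),(ps,b)]);print(n,X.round(4),np.round(e,4), 'z130:',atz(pt,a,.13).round(4),atz(ps,b,.13).round(4))
print('ring side',atz(ps,S(305,356),.022).round(4))
print('ring side2',atz(ps,S(306,354),.022).round(4))
b={'base corners top':[T(292,240),T(357,212),T(322,118),T(258,147)]}
print('base',[atz(pt,q,.012).round(4)[:2] for q in b['base corners top']])
print('side base',[atz(ps,S(*q),.012).round(4)[:2] for q in [(347,328),(347,396),(219,396)]])
for n in ['clamp_tab','clamp_hinge','gauge_centre','gauge','rest_socket','red_mouth','bottle_orange_centre','bottle_white_centre','bottle_black_centre','shaker_centre','holddown']:
    o=[]
    for p in (pt,ps):
        r=outline_of(p,n); o.append([(np.round(q['position'],1).tolist(),round(q['confidence'],2),int(q['mask'].sum())) for q in r[:3]])
    print(n,o)
    if o[0] and o[1]:
        X,e=tri([(pt,o[0][0][0]),(ps,o[1][0][0])]);print('   ',X.round(4),np.round(e,4))
E
```

```text
tab [0.5448 0.1541 0.194 ] [0.0018 0.0018] z130: [0.5543 0.1626 0.13  ] [0.5649 0.0978 0.13  ]
redm [ 0.5258 -0.1367  0.1176] [0.0005 0.0005] z130: [ 0.525  -0.1351  0.13  ] [ 0.5217 -0.1229  0.13  ]
greenm [ 0.5869 -0.0058  0.1176] [0.0004 0.0004] z130: [ 0.5855 -0.0056  0.13  ] [0.582  0.0062 0.13  ]
yelm [ 0.5183 -0.2739  0.1181] [0.0009 0.0009] z130: [ 0.5181 -0.2709  0.13  ] [ 0.5139 -0.2589  0.13  ]
ring side [0.5854 0.1757 0.022 ]
ring side2 [0.5855 0.173  0.022 ]
base [array([0.5368, 0.1897]), array([0.5703, 0.1178]), array([0.677 , 0.1615]), array([0.6417, 0.2331])]
side base [array([0.5637, 0.1206]), array([0.5326, 0.198 ]), array([0.6458, 0.2436])]
clamp_tab [[([262.1, 230.1], 0.75, 292), ([336.7, 230.8], 0.45, 480)], [([205.9, 328.0], 0.83, 696), ([276.8, 262.4], 0.7, 591)]]
    [ 0.6751  0.2361 -0.02  ] [0.0652 0.0652]
clamp_hinge [[([196.4, 204.3], 0.71, 1502), ([266.6, 222.3], 0.7, 1346), ([361.1, 304.1], 0.2, 287)], [([261.7, 302.2], 0.84, 2249), ([199.1, 372.6], 0.79, 3083)]]
    [0.5937 0.3218 0.2415] [0.038 0.038]
gauge_centre [[([271.0, 238.3], 0.48, 42)], [([281.
[... 654 characters left out ...]
8, 214.9], 0.23, 416)]]
    [0.5535 0.278  0.065 ] [0.0019 0.0019]
bottle_white_centre [[([161.0, 298.5], 0.74, 1578), ([359.9, 303.8], 0.56, 279)], [([389.8, 250.1], 0.62, 811)]]
    [0.3756 0.32   0.4527] [0.033 0.033]
bottle_black_centre [[([321.4, 178.8], 0.83, 409)], [([239.0, 242.2], 0.89, 744)]]
    [0.7508 0.0411 0.0584] [0.0014 0.0014]
shaker_centre [[([404.1, 304.8], 0.81, 221), ([362.9, 304.2], 0.23, 331)], [([399.0, 219.4], 0.7, 366), ([274.8, 341.7], 0.29, 1095)]]
    [ 0.4097 -0.1894  0.056 ] [0.0005 0.0005]
holddown [[([264.8, 219.9], 0.79, 259), ([186.9, 204.2], 0.64, 320)], [([278.4, 261.7], 0.93, 616), ([206.2, 328.9], 0.65, 589)]]
    [0.5982 0.172  0.1845] [0.0101 0.0101]
```

The grey rest (crop_s (285,360)) holds the blue-gripped gauge. The purple one (crop_s (135,520)) is the empty look-alike, so I leave it alone. The side and top views disagree by a few mm, so I'll measure from close up with the wrist camera.

```bash
cat >> h.py <<'E'
def plan(x,y,z,yawx):
    "target TCP and world angle (deg) of tool x"
    s=sense(); q=s['eef_rot']; r=R.from_quat([q[1],q[2],q[3],q[0]]).as_matrix(); p=s['position']
    a=np.degrees(np.arctan2(r[1,0],r[0,0])); d=(yawx-a+180)%360-180
    print('t %.2f pos'%s['t'],p.round(4),'yaw %.1f'%a,'tilt %.2f'%np.degrees(np.arccos(-r[2,2])),'F',s['force'].round(1),'op %.2f'%s['opening'])
    # shift in tool axes as at present, and in axes after the turn
    D=np.array([x,y,z])-p; c=np.radians(yawx); X=np.array([np.cos(c),np.sin(c),0]);Y=np.array([np.sin(c),-np.cos(c),0])
    print('world d',D.round(4),'| units now',(r.T@D/.075).round(3),'| units after turn',np.round([D@X/.075,D@Y/.075,-D[2]/.075],3),'| turn',round(-d/360,4))
E
python3 -c "
from h import *
plan(.55,.155,.33,202)"
python3 -m inch '[0,0,-0.6,0,1, 0,0,-0.5,0,1]'
python3 -c "
from h import *
plan(.55,.155,.33,202)"
```

```text
t 1.35 pos [0.2339 0.5253 0.2503] yaw 156.0 tilt 0.00 F [ 0.4 -0.9 -1. ] op 1.00
world d [ 0.3161 -0.3703  0.0797] | units now [-5.859 -2.796 -1.062] | units after turn [-2.059 -6.157 -1.062] | turn -0.1278
t: 1.55
position: [0.232, 0.5218, 0.3279]
eef_rot: [-0.002, 0.208, 0.978, -0.007]
force: [0.5, 0.1, 1.4]
opening: 0.998
t 1.55 pos [0.232  0.5218 0.3279] yaw 156.0 tilt 0.89 F [0.5 0.1 1.4] op 1.00
world d [ 0.318  -0.3668  0.0021] | units now [-5.863 -2.744  0.007] | units after turn [-2.099 -6.123 -0.028] | turn -0.1278
```

```bash
python3 -m inch '[-0.58,-0.27,0,0,1, -0.58,-0.27,0,0,1, -0.58,-0.27,0,0,1, -0.58,-0.27,0,0,1, -0.58,-0.27,0,0,1, -0.58,-0.27,0,0,1, -0.58,-0.27,0,0,1, -0.58,-0.27,0,0,1]'
python3 -m inch '[0,0,0,-0.022,0.6, 0,0,0,-0.022,0.6, 0,0,0,-0.022,0.6, 0,0,0,-0.022,0.6, 0,0,0,-0.022,0.6, 0,0,0,-0.022,0.6]'
python3 -c "
from h import *
plan(.55,.155,.33,202)"
```

```text
t: 2.35
position: [0.492, 0.2328, 0.3365]
eef_rot: [0.001, 0.201, 0.98, 0.002]
force: [1.4, 0.7, -0.1]
opening: 0.999
t: 2.95
position: [0.4983, 0.2244, 0.3359]
eef_rot: [0.002, -0.219, 0.976, -0.0]
force: [0.7, 0.0, 0.5]
opening: 0.601
t 2.95 pos [0.4983 0.2244 0.3359] yaw -154.6 tilt 0.28 F [0.7 0.  0.5] op 0.60
world d [ 0.0517 -0.0694 -0.0059] | units now [-0.227 -1.131  0.082] | units after turn [-0.293 -1.116  0.079] | turn 0.0093
```

```bash
python3 -m inch '[-0.15,-0.56,0,0.005,0.6, -0.15,-0.56,0,0.004,0.6,0,0,0,0,0.6]'
python3 -c "
from h import *
import pickle
plan(.55,.155,.33,202)
p=snap('wrist','w1.png');pickle.dump(p,open('w1.pkl','wb'))
print(proj(p,[[.5448,.1541,.194],[.653,.2,.186]]))"
```

```text
t: 3.25
position: [0.5547, 0.157, 0.3363]
eef_rot: [0.003, -0.195, 0.981, 0.0]
force: [-0.6, 0.6, -0.1]
opening: 0.606
t 3.25 pos [0.5547 0.157  0.3363] yaw -157.6 tilt 0.33 F [-0.6  0.6 -0.1] op 0.61
world d [-0.0047 -0.002  -0.0063] | units now [ 0.068 -0.     0.084] | units after turn [ 0.068 -0.001  0.084] | turn 0.0012
[[321.12981404 216.27070286]
 [322.57593123 360.51643873]]
```

View pics/w1.png

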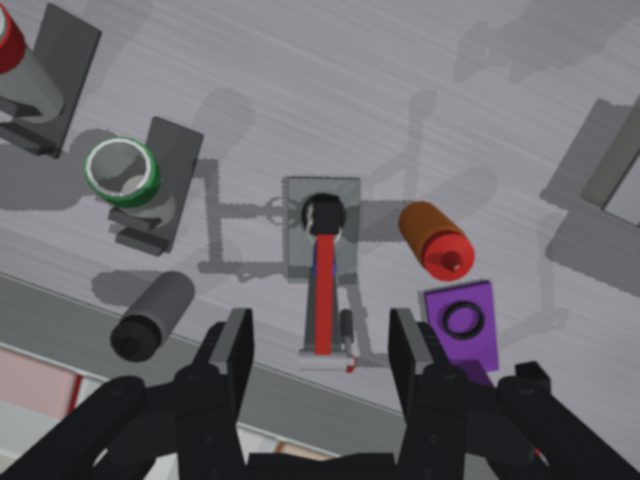

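```bash
python3 - <<'E'
import cv2
s=cv2.imread('pics/w1.png')
cv2.imwrite('pics/w1c.png',cv2.resize(s[170:390,240:400],(436,600),interpolation=cv2.INTER_CUBIC))
cv2.imwrite('pics/w1g.png',cv2.resize(s[0:270,0:240],(533,600),interpolation=cv2.INTER_CUBIC))
E
```

```text
(no output)
```

View pics/w1c.png

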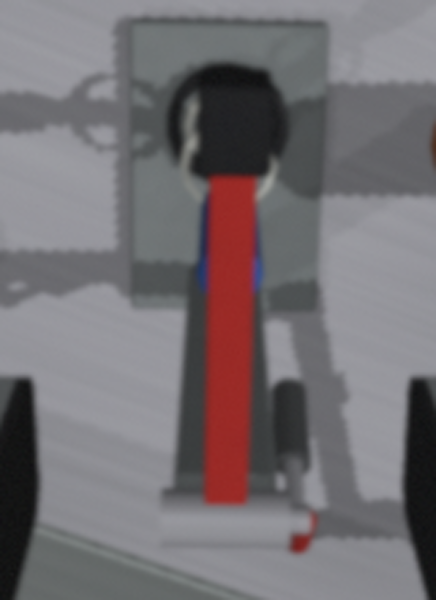

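```bash
python3 - <<'E'
from h import *
import pickle
p=pickle.load(open('w1.pkl','rb'))
C=lambda x,y:(x*220/600+240-.3,y*220/600+170-.3)
a=atz(p,C(232,180),.19);b=atz(p,C(226.5,500),.19);d=b-a
print('arm',a.round(4),b.round(4),'len %.4f'%np.linalg.norm(d),'yaw',np.degrees(np.arctan2(d[1],d[0])).round(2))
print('tab top ',[atz(p,C(*q),.208).round(4)[:2] for q in [(234,95),(234,175)]])
cs=[atz(p,C(*q),.012)[:2] for q in [(133,21),(330,21),(318,309),(133,308)]]
print('base',np.round(cs,4)); 
for i,j in((0,1),(1,2),(2,3),(3,0)): e=cs[j]-cs[i];print(np.linalg.norm(e).round(4),np.degrees(np.arctan2(e[1],e[0])).round(1))
print('hinge tube',[atz(p,C(x,520),.192).round(4)[:2] for x in (162,316)])
u=d[:2]/np.linalg.norm(d[:2]); 
E
```

```text
arm [0.5575 0.1621 0.19  ] [0.6443 0.1965 0.19  ] len 0.0933 yaw 21.67
tab top  [array([0.5333, 0.1523]), array([0.551 , 0.1597])]
base [[0.5631 0.1233]
 [0.5332 0.1957]
 [0.6492 0.2421]
 [0.6794 0.1679]]
0.0784 112.4
0.125 21.8
0.0801 -67.9
0.1246 -159.0
hinge tube [array([0.6559, 0.1819]), array([0.6395, 0.2215])]
```

```bash
python3 -m inch '[0.16,0.05,0.4,0.001,0.6, 0,0,0.45,0,0.6, 0,0,0.45,0,0.6, 0,0,0,0,0.6]'
python3 -c "
from h import *
plan(.5415,.156,.198,201.8)"
```

```text
t: 3.7
position: [0.5399, 0.1601, 0.2382]
eef_rot: [0.004, -0.192, 0.981, 0.002]
force: [-1.2, -0.8, -0.1]
opening: 0.601
t 3.70 pos [0.5399 0.1601 0.2382] yaw -157.9 tilt 0.54 F [-1.2 -0.8 -0.1] op 0.60
world d [ 0.0016 -0.0041 -0.0402] | units now [ 0.005 -0.06   0.535] | units after turn [-0.    -0.058  0.536] | turn 0.0009
```

```bash
python3 -m inch '[0,-0.06,0.3,0,0.6, 0,0,0.24,0,0.6, 0,0,0,0,0.6]'
python3 -c "
from h import *
plan(.5415,.156,.198,201.8)
p=snap('wrist','w2.png');snap('side','s2.png')"
```

```text
t: 4.0
position: [0.5424, 0.1588, 0.2006]
eef_rot: [0.006, -0.193, 0.981, 0.003]
force: [0.3, 0.2, -1.2]
opening: 0.601
t 4.00 pos [0.5424 0.1588 0.2006] yaw -157.7 tilt 0.77 F [ 0.3  0.2 -1.2] op 0.60
world d [-0.0009 -0.0028 -0.0026] | units now [ 0.025 -0.03   0.035] | units after turn [ 0.024 -0.03   0.035] | turn 0.0014
```

View pics/w2.png

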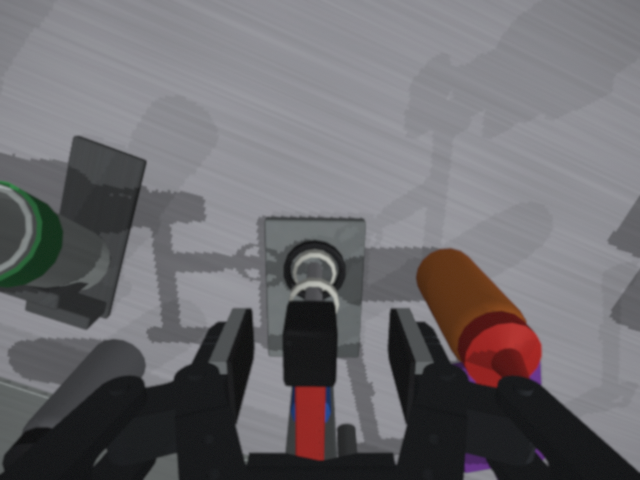

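View pics/s2.png

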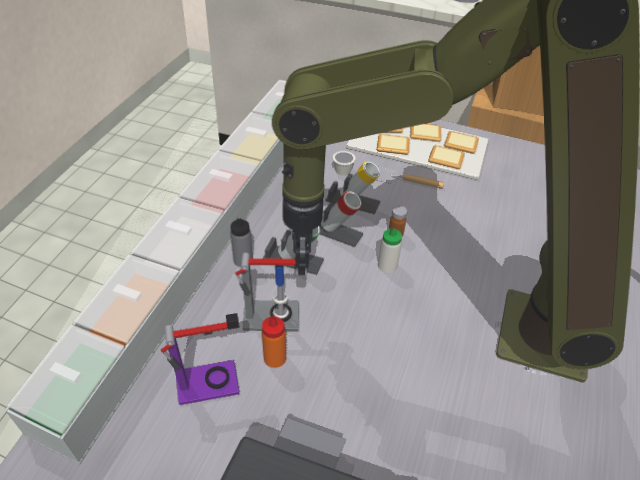

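The tab (311,345) sits between the fingers, slightly left of their middle at 320. I'll correct about 3 mm and grip.

```bash
python3 -m inch '[0.02,-0.045,0.03,0.001,0.6, 0,0,0,0,0.1, 0,0,0,0,0.1, 0,0,0,0,0.1, 0,0,0,0,0.1, 0,0,0,0,0.1]' 40
python3 -c "
from h import *
plan(.5415,.156,.198,201.8)
p=snap('wrist','w3.png')"
```

```text
t: 4.7
position: [0.5462, 0.1562, 0.2053]
eef_rot: [0.012, -0.19, 0.982, 0.004]
force: [0.8, -0.3, -3.2]
opening: 0.198
t 4.70 pos [0.5462 0.1562 0.2053] yaw -158.1 tilt 1.45 F [ 0.8 -0.3 -3.2] op 0.20
world d [-0.0047 -0.0002 -0.0073] | units now [0.062 0.021 0.095] | units after turn [0.059 0.021 0.097] | turn 0.0002
```

View pics/w3.png

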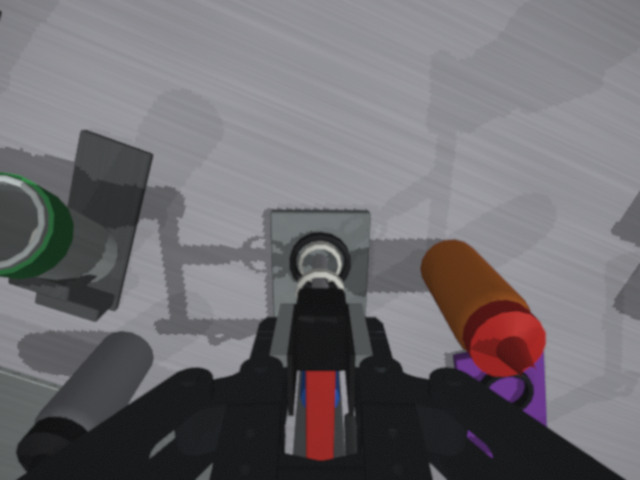

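Gripped (opening 0.198, about 17 mm). Now I'll lift the tab along its arc.

```bash
python3 -m inch '[-0.03,0,-0.155,0,0.1, -0.04,0,-0.155,0,0.1, -0.055,0,-0.148,0,0.1, -0.065,0,-0.145,0,0.1]'
python3 -c "
from h import *
s=sense();d=s['position']-np.array([.650,.200,.186]);print('rel hinge along u',d[:2]@[.928,.372],'lat',d[:2]@[-.372,.928],'z',d[2])
plan(.5415,.156,.198,201.8)
p=snap('side','s4.png')"
```

```text
t: 5.15
position: [0.5601, 0.1616, 0.2509]
eef_rot: [0.011, -0.19, 0.982, 0.004]
force: [7.1, 2.4, -11.2]
opening: 0.198
rel hinge along u -0.09774262439229524 lat -0.002176966957560752 z 0.06490663168568667
t 5.15 pos [0.5601 0.1616 0.2509] yaw -158.1 tilt 1.38 F [  7.1   2.4 -11.2] op 0.20
world d [-0.0186 -0.0056 -0.0529] | units now [0.274 0.021 0.699] | units after turn [0.258 0.023 0.705] | turn 0.0001
```

View pics/s4.png

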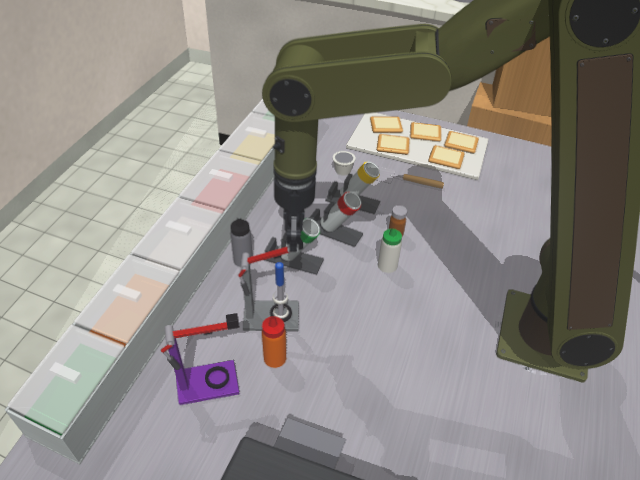

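```bash
python3 -m inch '[-0.15,0,-0.18,0,0.1, -0.17,0,-0.16,0,0.1, -0.19,0,-0.135,0,0.1, -0.21,0,-0.105,0,0.1]'
python3 -c "
from h import *
s=sense();d=s['position']-np.array([.650,.200,.186]);a,b=d[:2]@[.928,.372],d[2];print('along u',a,'lat',d[:2]@[-.372,.928],'z',b,np.hypot(a,b),'theta',np.arctan2(b,-a)-.165)
plan(.5415,.156,.198,201.8)"
```

```text
t: 5.6
position: [0.6058, 0.1795, 0.2972]
eef_rot: [0.005, -0.19, 0.982, 0.002]
force: [0.1, -0.7, -8.3]
opening: 0.201
along u -0.048645030993529084 lat -0.002582652866808378 z 0.11124136157367825 0.12141243579274417 theta 0.993559927415089
t 5.60 pos [0.6058 0.1795 0.2972] yaw -158.1 tilt 0.61 F [ 0.1 -0.7 -8.3] op 0.20
world d [-0.0643 -0.0235 -0.0992] | units now [0.926 0.025 1.314] | units after turn [0.912 0.027 1.323] | turn 0.0002
```

```bash
python3 -m inch '[-0.225,0,-0.045,0,0.1, -0.235,0,-0.03,0,0.1, -0.24,0,-0.01,0,0.1,-0.1,0,0,0,0.1]'
python3 -c "
from h import *
s=sense();d=s['position']-np.array([.650,.200,.186]);a,b=d[:2]@[.928,.372],d[2];print('along u',a,'lat',d[:2]@[-.372,.928],'z',b,np.hypot(a,b),'theta',np.arctan2(b,-a)-.165)
plan(.5415,.156,.198,201.8)
snap('side','s5.png')"
```

```text
t: 6.0
position: [0.6563, 0.1993, 0.3087]
eef_rot: [-0.003, -0.19, 0.982, -0.0]
force: [-1.4, -0.9, -5.4]
opening: 0.2
along u 0.0055843341753028 lat -0.0029931654616708768 z 0.12268307215187141 0.12281010129790929 theta 1.451283304709846
t 6.00 pos [0.6563 0.1993 0.3087] yaw -158.1 tilt 0.31 F [-1.4 -0.9 -5.4] op 0.20
world d [-0.1148 -0.0433 -0.1107] | units now [1.628 0.034 1.485] | units after turn [1.636 0.032 1.476] | turn 0.0003
```

View pics/s5.png

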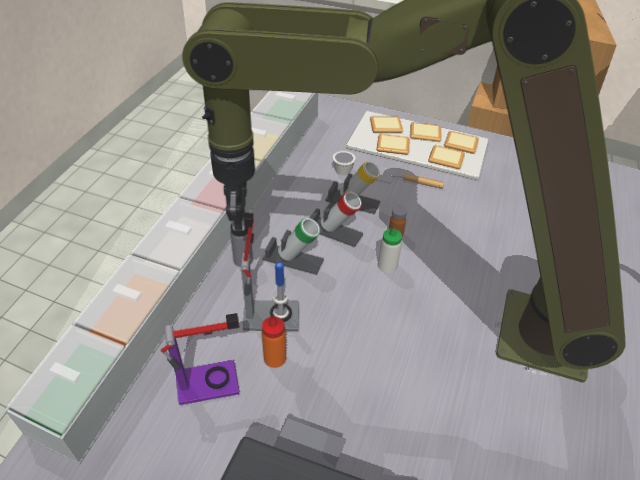

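The arm is past upright. I'll release it and back off upwards.

```bash
python3 -m inch '[0,0,0,0,0.6, 0,0,0,0,0.6, 0,0,0,0,0.6, 0,0,-0.3,0,0.6, 0,0,-0.4,0,0.6, 0.3,0,-0.2,0,0.6]'
python3 -c "
from h import *
plan(.5853,.1738,.26,201.8)
snap('side','s6.png')"
```

```text
t: 6.65
position: [0.6352, 0.191, 0.3782]
eef_rot: [-0.002, -0.19, 0.982, 0.0]
force: [-0.8, -0.3, 0.4]
opening: 0.601
t 6.65 pos [0.6352 0.191  0.3782] yaw -158.1 tilt 0.27 F [-0.8 -0.3  0.4] op 0.60
world d [-0.0499 -0.0172 -0.1182] | units now [0.696 0.034 1.579] | units after turn [0.704 0.034 1.575] | turn 0.0004
```

View pics/s6.png

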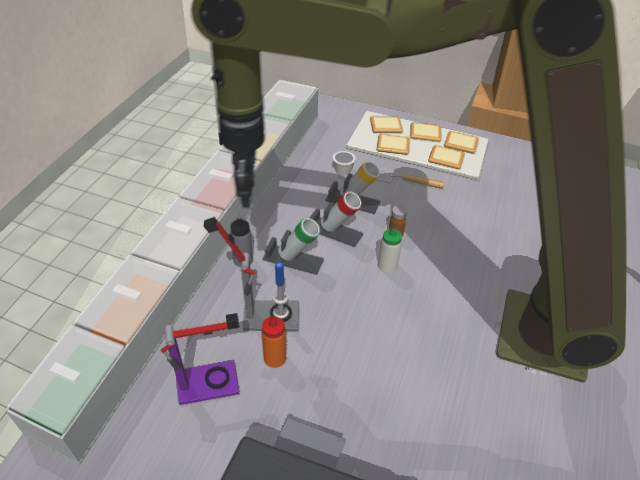

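The red arm stays open, leaning back (side view, tab at (211,225)). Next I'll view the gauge from the robot side.

```bash
python3 -m inch '[0.6,0.02,0.2,0,0.6, 0.55,0.01,0.3,0,0.6, 0,0,0.2,0,0.6,0,0,0,0,0.6]'
python3 -c "
from h import *
import pickle
plan(.5853,.1738,.152,201.8)
p=snap('wrist','w7.png');pickle.dump(p,open('w7.pkl','wb'));print(proj(p,[[.5853,.1738,.177],[.5853,.1738,.012]]))"
```

```text
t: 7.1
position: [0.5454, 0.1577, 0.3305]
eef_rot: [0.001, -0.19, 0.982, -0.0]
force: [0.1, 0.7, 0.6]
opening: 0.601
t 7.10 pos [0.5454 0.1577 0.3305] yaw -158.1 tilt 0.07 F [0.1 0.7 0.6] op 0.60
world d [ 0.0399  0.0161 -0.1785] | units now [-5.71e-01  2.00e-03  2.38e+00] | units after turn [-5.73e-01  1.00e-03  2.38e+00] | turn 0.0003
[[319.54027558 283.79981057]
 [320.05023662 222.88611596]]
```

View pics/w7.png

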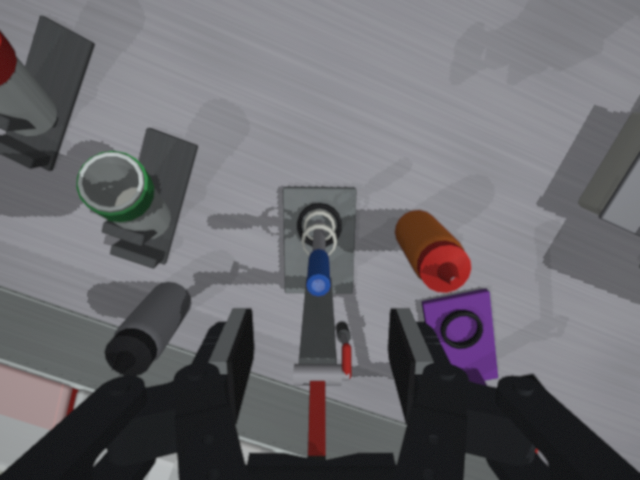

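```bash
python3 -m inch '[-0.5,-0.01,0.2,0,0.6, -0.08,0,0.4,0,0.6, 0,0,0.4,0,0.6, 0,0,0.4,0,0.6,0,0,0,0,0.6]'
python3 -c "
from h import *
plan(.5853,.1738,.152,201.8)
snap('wrist','w8.png')"
```

```text
t: 7.65
position: [0.5976, 0.1764, 0.2328]
eef_rot: [0.011, -0.19, 0.982, 0.0]
force: [-1.0, -0.4, 0.0]
opening: 0.598
t 7.65 pos [0.5976 0.1764 0.2328] yaw -158.1 tilt 1.23 F [-1.  -0.4  0. ] op 0.60
world d [-0.0123 -0.0026 -0.0808] | units now [0.188 0.033 1.073] | units after turn [0.165 0.028 1.077] | turn 0.0004
```

View pics/w8.png

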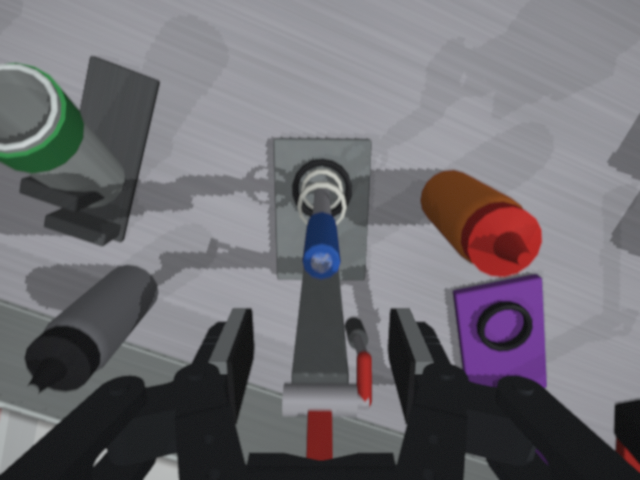

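```bash
python3 -m inch '[0.17,0.02,0,0,0.6, 0,0,0.3,0,0.6, 0,0,0.3,0,0.6, 0,0,0.1,0,0.6, 0,0,0,0,0.6]'
python3 -c "
from h import *
plan(.5853,.1738,.152,201.8)"
```

```text
t: 8.2
position: [0.5935, 0.1749, 0.1938]
eef_rot: [0.023, -0.19, 0.981, 0.0]
force: [-0.7, -0.4, -0.5]
opening: 0.597
t 8.20 pos [0.5935 0.1749 0.1938] yaw -158.0 tilt 2.62 F [-0.7 -0.4 -0.5] op 0.60
world d [-0.0082 -0.0011 -0.0418] | units now [0.132 0.031 0.552] | units after turn [0.107 0.027 0.558] | turn 0.0004
```

```bash
python3 -m inch '[0.13,0.025,0.1,0,0.6, 0,0,0.15,0,0.6, 0,0,0.15,0,0.6, 0,0,0.1,0,0.6, 0,0,0.0,0,0.6]'
python3 -c "
from h import *
plan(.5853,.1738,.152,201.8)
snap('wrist','w9.png')"
```

```text
t: 8.7
position: [0.5898, 0.1743, 0.161]
eef_rot: [0.029, -0.19, 0.981, 0.001]
force: [-0.5, -0.4, 0.1]
opening: 0.6
t 8.70 pos [0.5898 0.1743 0.161 ] yaw -158.0 tilt 3.33 F [-0.5 -0.4  0.1] op 0.60
world d [-0.0045 -0.0005 -0.009 ] | units now [0.065 0.017 0.116] | units after turn [0.058 0.016 0.12 ] | turn 0.0005
```

View pics/w9.png

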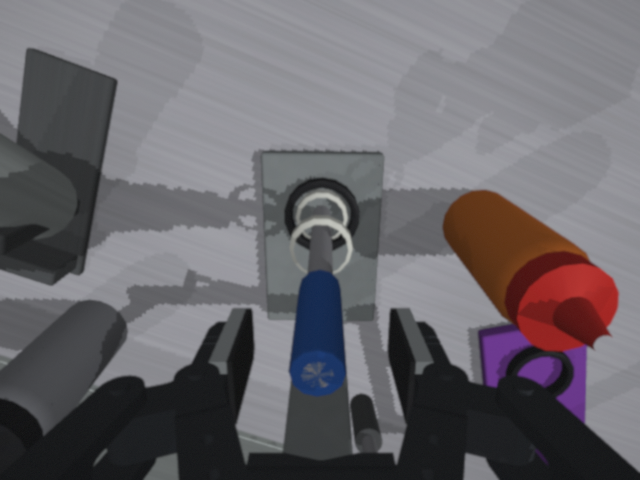

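```bash
python3 -m inch '[0.07,0.0,0.06,0,0.6, 0.03,0,0.06,0,0.6, 0,0,0,0,0.1, 0,0,0,0,0.1, 0,0,0,0,0.1, 0,0,0,0,0.1, 0,0,0,0,0.1]' 40
python3 -c "
from h import *
plan(.5853,.1738,.152,201.8)
snap('wrist','w10.png')"
```

```text
t: 9.45
position: [0.5838, 0.1716, 0.1516]
eef_rot: [0.03, -0.19, 0.981, 0.001]
force: [0.6, -0.3, -1.2]
opening: 0.202
t 9.45 pos [0.5838 0.1716 0.1516] yaw -158.0 tilt 3.40 F [ 0.6 -0.3 -1.2] op 0.20
world d [0.0015 0.0022 0.0004] | units now [-0.03   0.019 -0.004] | units after turn [-0.03   0.019 -0.005] | turn 0.0005
```

View pics/w10.png

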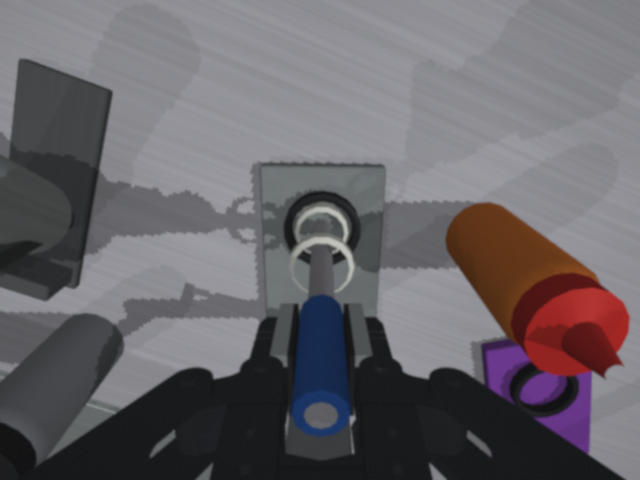

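```bash
python3 -m inch '[0,0,-0.15,0,0.1, 0,0,-0.2,0,0.1, 0,0,-0.4,0,0.1, 0,0,-0.5,0,0.1, 0,0,-0.5,0,0.1, 0,0,-0.4,0,0.1, 0,0,-0.1,0,0.1, 0,0,0,0,0.1]'
python3 -c "
from h import *
plan(.46,-.12,.34,184)
snap('side','s11.png')"
```

```text
t: 10.3
position: [0.5725, 0.1691, 0.3296]
eef_rot: [0.029, -0.19, 0.981, 0.001]
force: [0.3, -0.1, -1.6]
opening: 0.197
t 10.30 pos [0.5725 0.1691 0.3296] yaw -158.0 tilt 3.33 F [ 0.3 -0.1 -1.6] op 0.20
world d [-0.1125 -0.2891  0.0104] | units now [ 2.821 -3.017 -0.271] | units after turn [ 1.766 -3.741 -0.139] | turn 0.0499
```

View pics/s11.png

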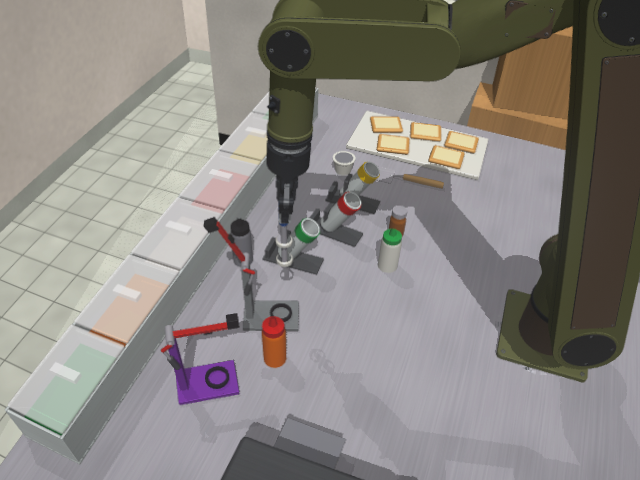

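```bash
python3 -m inch '[0,0,0,0.02,0.1, 0,0,-0.1,0.02,0.1, 0,0,0,0.01,0.1, 0.15,-0.55,0,0,0.1, 0.15,-0.6,0,0,0.1, 0.15,-0.6,0,0,0.1, 0.15,-0.5,0,0,0.1, 0,-0.2,0,0,0.1]'
python3 -m inch '[0,0,0,0,0.1,0,0,0,0,0.1]'
python3 -c "
from h import *
import pickle
plan(.53,-.05,.34,184)
p=snap('wrist','w12.png');pickle.dump(p,open('w12.pkl','wb'))"
```

```text
t: 11.15
position: [0.529, -0.0199, 0.3129]
eef_rot: [0.012, -0.032, 0.999, 0.005]
force: [0.4, 0.1, -0.7]
opening: 0.199
t: 11.35
position: [0.5268, -0.0218, 0.3088]
eef_rot: [0.008, -0.029, 1.0, 0.006]
force: [0.6, 1.0, -0.3]
opening: 0.198
t 11.35 pos [ 0.5268 -0.0218  0.3088] yaw -176.7 tilt 1.15 F [ 0.6  1.  -0.3] op 0.20
world d [ 0.0032 -0.0282  0.0312] | units now [-0.027 -0.373 -0.42 ] | units after turn [-0.016 -0.378 -0.416] | turn -0.0018
```

View pics/w12.png

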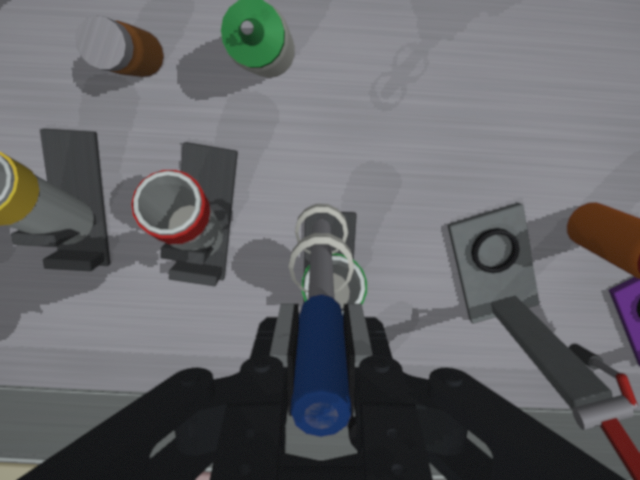

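```bash
python3 -m inch '[0,0,-0.2,0,0.1,0,0,-0.15,0,0.1,0,0,0,0,0.1]'; python3 - <<'E'
import cv2
s=cv2.imread('pics/w12.png')
cv2.imwrite('pics/w12c.png',cv2.resize(s[130:300,110:260],(529,600),interpolation=cv2.INTER_CUBIC))
E
```

```text
t: 11.7
position: [0.5261, -0.0183, 0.3337]
eef_rot: [0.006, -0.032, 0.999, 0.007]
force: [0.5, 0.2, -1.6]
opening: 0.2
```

View pics/w12c.png

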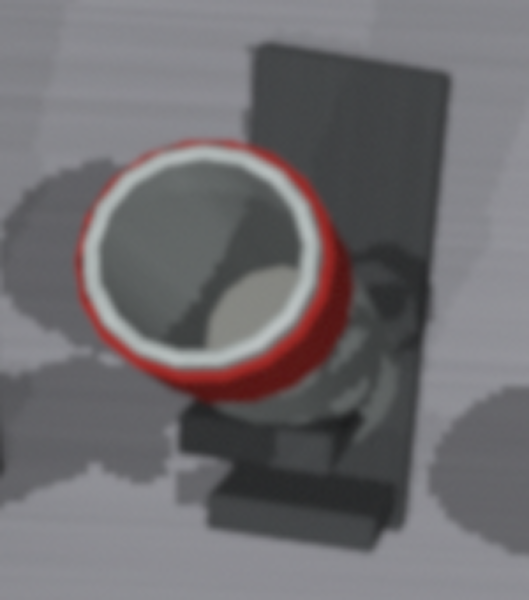

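```bash
python3 - <<'E'
from h import *
import pickle
p=pickle.load(open('w12.pkl','rb'))
C=lambda x,y:(x/3.529+110-.3,y/3.529+130-.3)
m=atz(p,C(201,257),.13);print('mouth',m)
for z in(0.,.008,.012):
    q=[atz(p,C(*c),z)[:2] for c in [(262,45),(450,75),(405,525)]]
    e=q[1]-q[0];g=q[2]-q[1];print(z,np.round(q,4),np.linalg.norm(e),np.degrees(np.arctan2(*e[::-1]))-(-90),np.linalg.norm(g),np.degrees(np.arctan2(*g[::-1])))
# ellipse fit model : project rim circle for yaw,tilt
def rim(c,yaw,r):
    y=np.radians(yaw);a=np.array([-np.sin(.5236)*np.cos(y),-np.sin(.5236)*np.sin(y),np.cos(.5236)])
    v=np.array([-np.sin(y),np.cos(y),0]);u=np.cross(v,a);t=np.linspace(0,2*np.pi,120)
    return c+r*(np.outer(np.cos(t),u)+np.outer(np.sin(t),v))
from scipy.optimize import least_squares
for yaw in (-8,-4,0):
    q=proj(p,rim(m,yaw,.0245));print(yaw,[(q[:,0].min()-109.7)*3.529,(q[:,0].max()-109.7)*3.529,(q[:,1].min()-129.7)*3.529,(q[:,1].max()-129.7)*3.529])
# center of foot rectangle prediction: near edge centre 28 in front of mouth
pt=pickle.load(open('top0.pkl','rb'));ps=pickle.load(open('side0.pkl','rb'))
print(proj(pt,m),proj(ps,m),proj(p,m))
E
```

```text
mouth [ 0.5235824  -0.13421508  0.13      ]
0.0 [[ 0.494  -0.1588]
 [ 0.4996 -0.1047]
 [ 0.6433 -0.1203]] 0.05437196885173726 174.08200926425897 0.14454502042964218 -6.1915395326436
0.008 [[ 0.4931 -0.1564]
 [ 0.4986 -0.1033]
 [ 0.6396 -0.1186]] 0.05336562135031022 174.082009264259 0.14186969850871375 -6.191539532643607
0.012 [[ 0.4926 -0.1551]
 [ 0.4981 -0.1026]
 [ 0.6378 -0.1177]] 0.0528624475995967 174.08200926425906 0.14053203754824953 -6.1915395326436125
-8 [np.float64(80.75662182998424), np.float64(319.4835968459945), np.float64(146.53409351013943), np.float64(370.6584135993512)]
-4 [np.float64(82.16022635610865), np.float64(318.71200253050665), np.float64(146.74655408815795), np.float64(370.5539210355549)]
0 [np.float64(83.71670782909547), np.float64(317.7839851578552), np.float64(146.9051038716595), np.float64(370.49427019749953)]
[[387.33430784 259.45103677]] [[352.23214341 199.57473209]] [[166.65664494 202.52516294]]
```

Red mouth is at about (0.524, −0.1345, 0.13), and the foot and the rim circle agree on it. The tube plane's yaw is −6.2°. The tool can't tilt by command, so I'll pivot the gauge in the jaws by drawing its foot against the back of the fixed red tube, then insert it along the axis.

```bash
cat >> h.py <<'E'
M=np.array([.524,-.1345,.13]);W=np.array([.994,-.108,0]);YW=173.8
def wz():
    s=sense();d=s['position']-M;q=s['eef_rot'];r=R.from_quat([q[1],q[2],q[3],q[0]]).as_matrix()
    w=d@W;print('w %.1f lat(+left) %.1f zabs %.1f | s %.1f b %.1f'%(w*1e3,d@[.108,.994,0]*1e3,s['position'][2]*1e3,(-.5*w+.866*d[2])*1e3,(.866*w+.5*d[2])*1e3),'toolz',r[:,2].round(3),'F',s['force'].round(1))
def P(w,z): 
    X=M+W*w*1e-3; plan(X[0],X[1],z*1e-3,YW)
E
python3 -c "
from h import *
wz();P(70,300)"
```

```text
w -10.4 lat(+left) 115.8 zabs 333.7 | s 181.6 b 92.8 toolz [ 0.012  0.014 -1.   ] F [ 0.5  0.2 -1.6]
t 11.70 pos [ 0.5261 -0.0183  0.3337] yaw -176.4 tilt 1.04 F [ 0.5  0.2 -1.6] op 0.20
world d [ 0.0674 -0.1238 -0.0337] | units now [-0.787 -1.71   0.437] | units after turn [-1.072 -1.544  0.449] | turn 0.0273
```

```bash
python3 -m inch '[0,0,0,0.015,0.1, 0,0,0,0.012,0.1, -0.3,-0.45,0,0,0.1, -0.3,-0.45,0,0,0.1, -0.3,-0.4,0,0,0.1, -0.1,-0.2,0,0,0.1, 0,0,0,0,0.1]'
python3 -c "
from h import *
wz();P(68,257)
snap('side','s13.png')"
```

```text
t: 12.4
position: [0.5913, -0.1339, 0.3307]
eef_rot: [0.006, 0.051, 0.999, 0.009]
force: [0.6, 0.9, -0.7]
opening: 0.201
w 66.8 lat(+left) 7.8 zabs 330.7 | s 140.4 b 158.2 toolz [ 0.012  0.017 -1.   ] F [ 0.6  0.9 -0.7]
t 12.40 pos [ 0.5913 -0.1339  0.3307] yaw 174.2 tilt 1.19 F [ 0.6  0.9 -0.7] op 0.20
world d [ 0.0003 -0.0079 -0.0737] | units now [-0.004 -0.122  0.981] | units after turn [-0.015 -0.104  0.983] | turn 0.0011
```

View pics/s13.png

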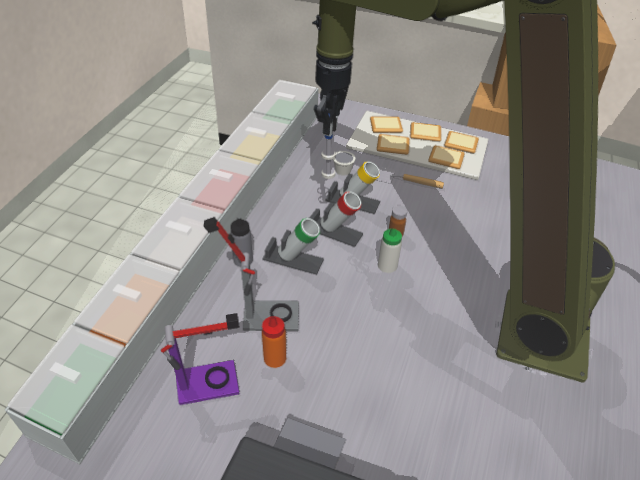

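```bash
python3 -m inch '[0,-0.1,0.25,0.001,0.1, 0,0,0.3,0,0.1, 0,0,0.3,0,0.1, 0,0,0.1,0,0.1, 0,0,0,0,0.1]' 30
python3 -c "
from h import *
wz();P(68,257)
snap('side','s14.png')"
```

```text
t: 12.95
position: [0.588, -0.1306, 0.2588]
eef_rot: [0.005, 0.051, 0.999, 0.012]
force: [-0.6, -0.1, -0.5]
opening: 0.202
w 63.2 lat(+left) 10.8 zabs 258.8 | s 79.9 b 119.1 toolz [ 0.011  0.023 -1.   ] F [-0.6 -0.1 -0.5]
t 12.95 pos [ 0.588  -0.1306  0.2588] yaw 174.2 tilt 1.45 F [-0.6 -0.1 -0.5] op 0.20
world d [ 0.0036 -0.0112 -0.0018] | units now [-0.063 -0.145  0.021] | units after turn [-0.064 -0.144  0.024] | turn 0.0011
```

```bash
python3 -c "
import cv2
s=cv2.imread('pics/s14.png');cv2.imwrite('pics/s14c.png',cv2.resize(s[60:300,250:450],(500,600),interpolation=cv2.INTER_CUBIC))"
```

```text
(no output)
```

View pics/s14c.png

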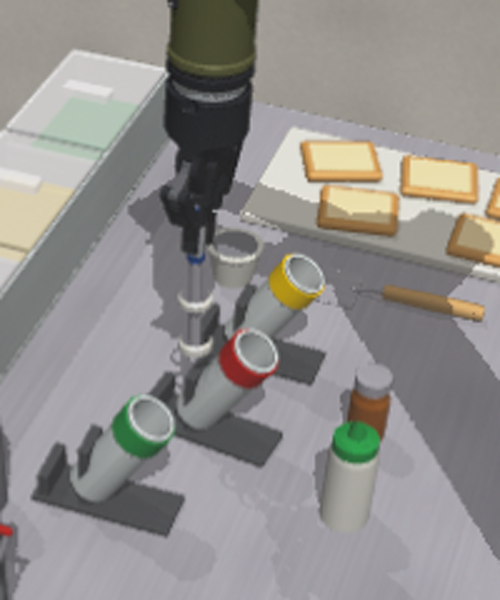

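```bash
python3 -m inch '[0,-0.1,0,0.001,0.1, 0,-0.08,0,0,0.1,0,0,0,0,0.1,0,0,0,0,0.1]'
python3 -c "
from h import *
wz();P(68,257)"
```

```text
t: 13.4
position: [0.5884, -0.145, 0.2633]
eef_rot: [0.009, 0.054, 0.998, 0.011]
force: [-0.0, -0.2, -0.7]
opening: 0.196
w 65.2 lat(+left) -3.5 zabs 263.3 | s 82.9 b 123.1 toolz [ 0.018  0.02  -1.   ] F [-0.  -0.2 -0.7]
t 13.40 pos [ 0.5884 -0.145   0.2633] yaw 173.9 tilt 1.58 F [-0.  -0.2 -0.7] op 0.20
world d [ 0.0032  0.0032 -0.0063] | units now [-0.036  0.045  0.086] | units after turn [-0.037  0.047  0.084] | turn 0.0001
```

```bash
python3 -m inch '[0.1,0,0.08,0,0.1, 0.14,0,0.03,0,0.1, 0.14,0,0.02,0,0.1, 0.14,0,0.02,0,0.1, 0.1,0,0.02,0,0.1]'
python3 -c "
from h import *
wz();P(-20,255)
snap('side','s15.png')
import cv2
s=cv2.imread('pics/s15.png');cv2.imwrite('pics/s15c.png',cv2.resize(s[60:300,250:450],(500,600),interpolation=cv2.INTER_CUBIC))"
```

```text
t: 13.9
position: [0.5455, -0.141, 0.2534]
eef_rot: [0.017, 0.054, 0.998, 0.009]
force: [1.5, -0.4, 3.6]
opening: 0.198
w 22.1 lat(+left) -4.1 zabs 253.4 | s 95.8 b 80.8 toolz [ 0.036  0.017 -0.999] F [ 1.5 -0.4  3.6]
t 13.90 pos [ 0.5455 -0.141   0.2534] yaw 173.8 tilt 2.26 F [ 1.5 -0.4  3.6] op 0.20
world d [-0.0414  0.0086  0.0016] | units now [ 0.56   0.056 -0.039] | units after turn [ 0.561  0.055 -0.022] | turn 0.0
```

View pics/s15c.png

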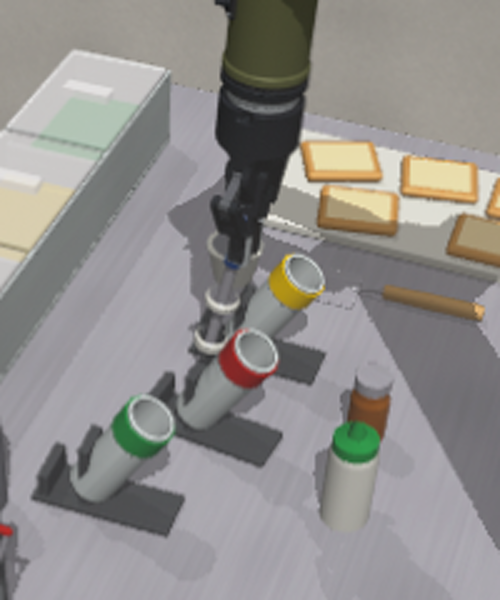

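The gauge is pivoting as intended (about 12° so far), with little force. I'll continue.

```bash
python3 -m inch '[0.13,0,0.0,0,0.1, 0.13,0,0.01,0,0.1, 0.13,0,0.01,0,0.1, 0.13,0,0.01,0,0.1, 0.06,0,0,0,0.1]'
python3 -c "
from h import *
wz();P(-20,255)
snap('side','s16.png')
import cv2
s=cv2.imread('pics/s16.png');cv2.imwrite('pics/s16c.png',cv2.resize(s[60:300,250:450],(500,600),interpolation=cv2.INTER_CUBIC))"
```

```text
t: 14.45
position: [0.4961, -0.1351, 0.2473]
eef_rot: [0.015, 0.054, 0.998, 0.01]
force: [3.6, 0.0, -1.2]
opening: 0.2
w -27.7 lat(+left) -3.7 zabs 247.3 | s 115.5 b 34.7 toolz [ 0.031  0.018 -0.999] F [ 3.6  0.  -1.2]
t 14.45 pos [ 0.4961 -0.1351  0.2473] yaw 173.8 tilt 2.04 F [ 3.6  0.  -1.2] op 0.20
world d [0.008  0.0028 0.0077] | units now [-0.106  0.051 -0.098] | units after turn [-0.103  0.049 -0.102] | turn 0.0
```

View pics/s16c.png

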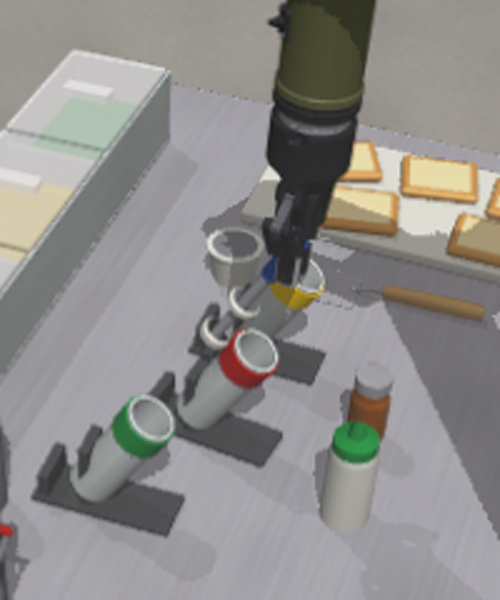

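```bash
python3 -m inch '[-0.05,0,-0.06,0,0.1, 0.06,0,-0.14,0,0.1, 0.09,0,-0.15,0,0.1, 0.09,0,-0.15,0,0.1, 0.06,0,-0.1,0,0.1, 0,0,0,0,0.1]'
python3 -c "
from h import *
wz()
for n in ('side','wrist'):
    snap(n,n+'17.png')
import cv2
s=cv2.imread('pics/side17.png');cv2.imwrite('pics/s17c.png',cv2.resize(s[60:300,250:450],(500,600),interpolation=cv2.INTER_CUBIC))"
```

```text
t: 15.1
position: [0.4703, -0.133, 0.295]
eef_rot: [0.01, 0.054, 0.998, 0.01]
force: [-0.3, 0.5, -1.4]
opening: 0.197
w -53.5 lat(+left) -4.3 zabs 295.0 | s 169.7 b 36.1 toolz [ 0.021  0.02  -1.   ] F [-0.3  0.5 -1.4]
```

View pics/s17c.png

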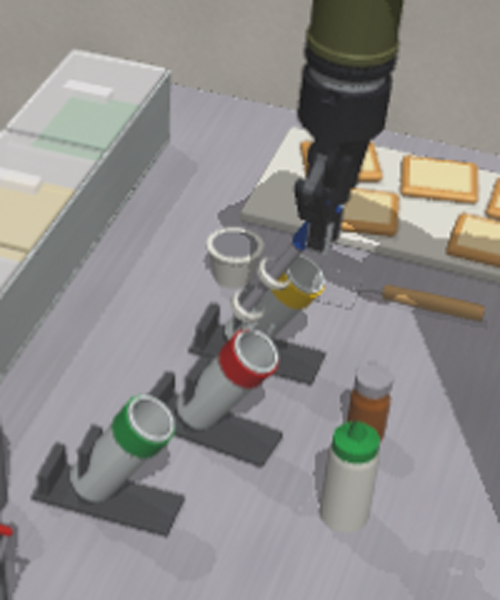

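View pics/wrist17.png

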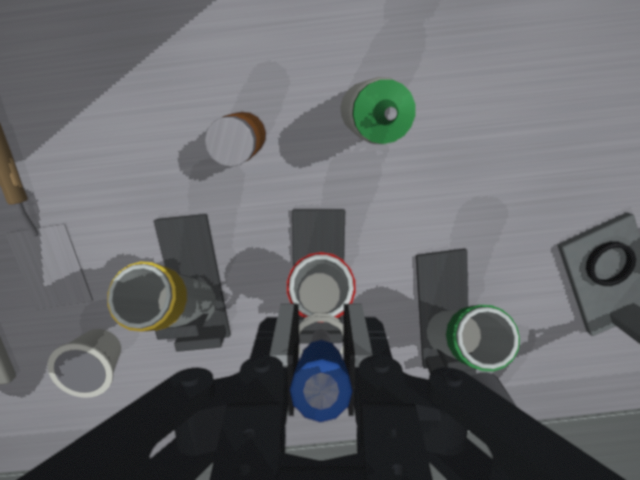

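```bash
python3 - <<'E'
from h import *
ps=read_camera('side');pw=read_camera('wrist')
s=sense();X=s['position'];wz()
q=s['eef_rot'];r=R.from_quat([q[1],q[2],q[3],q[0]]).as_matrix()
for ph in (24,28,32,36,40,44):
    a=-W*np.sin(np.radians(ph))+np.array([0,0,np.cos(np.radians(ph))])
    y=r[:,1]; a=a-y*(a@y); a/=np.linalg.norm(a)
    pts=np.array([X-a*.140,X-a*.134,X-a*.08,X+a*.025])
    print(ph,proj(ps,pts).round(0).tolist(),proj(pw,pts).round(0).tolist())
print(proj(ps,M),proj(pw,M))
img=ps['img'][130:230,310:410];cv2.imwrite('pics/z.png',cv2.resize(img[:,:,::-1],(600,600),interpolation=cv2.INTER_CUBIC))
E
```

```text
w -53.3 lat(+left) -4.1 zabs 293.1 | s 167.9 b 35.4 toolz [ 0.019  0.021 -1.   ] F [-0.4 -0.6 -1.1]
24 [[352.0, 188.0], [353.0, 186.0], [363.0, 173.0], [385.0, 144.0]] [[320.0, 315.0], [320.0, 316.0], [319.0, 325.0], [318.0, 367.0]]
28 [[349.0, 185.0], [350.0, 184.0], [361.0, 171.0], [385.0, 144.0]] [[320.0, 329.0], [320.0, 330.0], [319.0, 335.0], [318.0, 361.0]]
32 [[346.0, 183.0], [347.0, 181.0], [359.0, 170.0], [386.0, 145.0]] [[320.0, 344.0], [320.0, 344.0], [319.0, 346.0], [318.0, 355.0]]
36 [[343.0, 180.0], [344.0, 179.0], [358.0, 168.0], [386.0, 145.0]] [[320.0, 359.0], [320.0, 359.0], [319.0, 357.0], [318.0, 348.0]]
40 [[340.0, 177.0], [342.0, 176.0], [356.0, 166.0], [387.0, 146.0]] [[320.0, 374.0], [320.0, 374.0], [319.0, 368.0], [318.0, 342.0]]
44 [[338.0, 174.0], [339.0, 173.0], [355.0, 164.0], [387.0, 146.0]] [[320.0, 390.0], [320.0, 389.0], [319.0, 379.0], [318.0, 336.0]]
[[352.10676758 199.462907  ]] [[320.08998816 287.7465503 ]]
```

View pics/z.png

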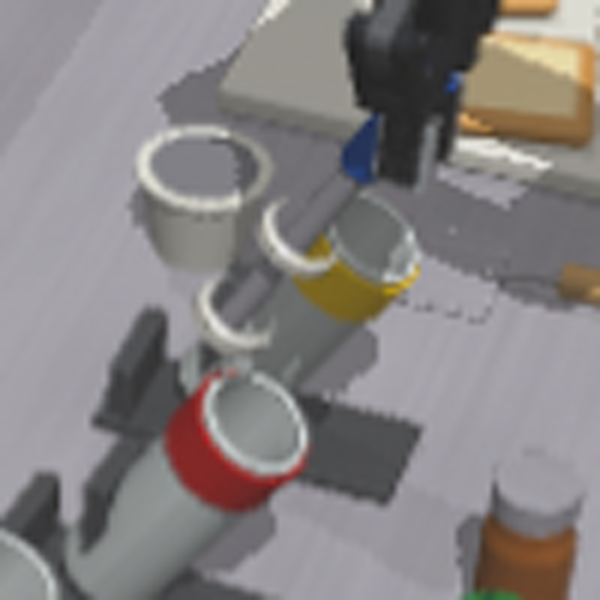

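```bash
python3 -m inch '[0.1,0.02,0.06,0,0.1, 0.12,0,0.07,0,0.1, 0.12,0,0.07,0,0.1, 0.06,0,0.04,0,0.1, 0,0,0,0,0.1]'
python3 - <<'E'
from h import *
wz()
ps=snap('side','s18.png');pw=snap('wrist','w18.png')
img=ps['img'][110:250,310:450];cv2.imwrite('pics/z18.png',cv2.resize(img[:,:,::-1],(600,600),interpolation=cv2.INTER_CUBIC))
E
```

```text
t: 15.8
position: [0.4369, -0.1264, 0.2705]
eef_rot: [0.006, 0.053, 0.998, 0.012]
force: [-0.7, 0.2, -1.1]
opening: 0.199
w -87.4 lat(+left) -1.4 zabs 270.5 | s 165.4 b -5.5 toolz [ 0.013  0.023 -1.   ] F [-0.7  0.2 -1.1]
```

View pics/z18.png

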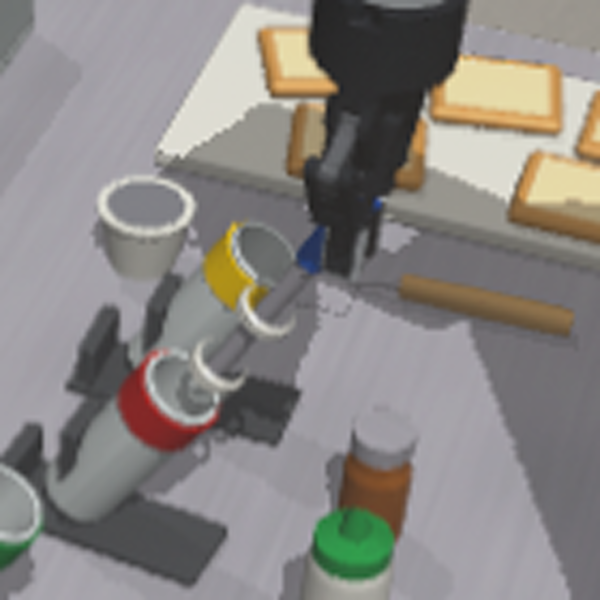

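View pics/w18.png

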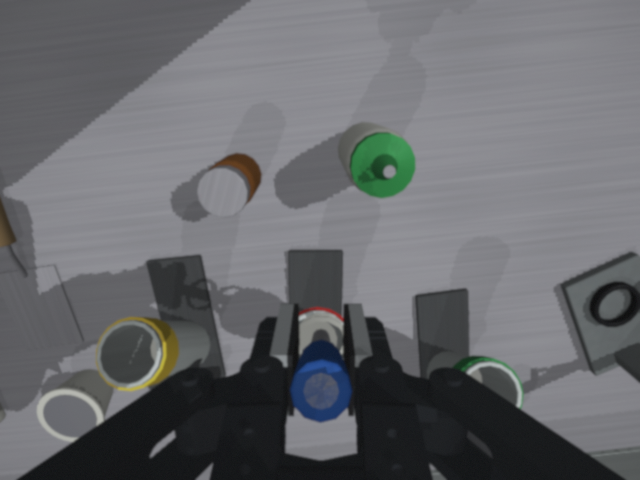

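```bash
python3 -m inch '[-0.085,0,-0.045,0,0.1, 0,0,0,0,0.1, 0,0,0,0,0.1]'
python3 - <<'E'
from h import *
wz()
ps=snap('side','s19.png')
img=ps['img'][110:250,310:450];cv2.imwrite('pics/z19.png',cv2.resize(img[:,:,::-1],(600,600),interpolation=cv2.INTER_CUBIC))
E
```

```text
t: 16.2
position: [0.4466, -0.1282, 0.2758]
eef_rot: [0.008, 0.053, 0.998, 0.011]
force: [-0.1, -0.0, -0.6]
opening: 0.195
w -77.7 lat(+left) -2.1 zabs 275.8 | s 165.1 b 5.7 toolz [ 0.018  0.022 -1.   ] F [-0.1 -0.  -0.6]
```

View pics/z19.png

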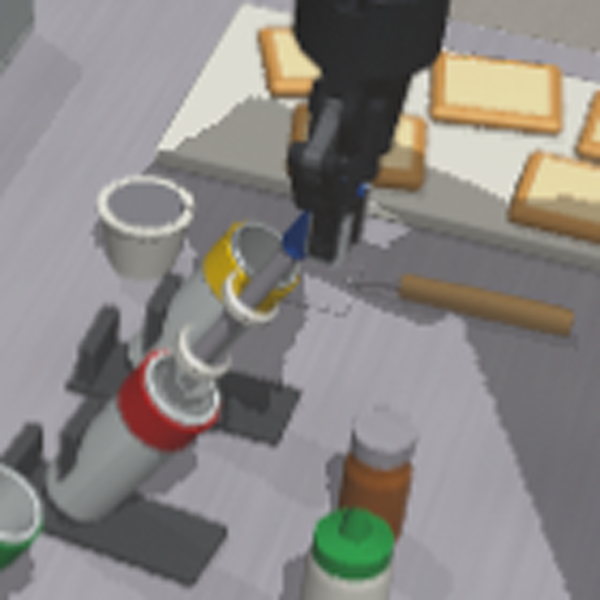

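```bash
python3 -m inch '[0.045,0.005,0.035,0,0.1, 0,0,0,0,0.1, 0,0,0,0,0.1]'
python3 - <<'E'
from h import *
wz()
E
```

```text
t: 16.55
position: [0.4435, -0.1274, 0.273]
eef_rot: [0.008, 0.053, 0.998, 0.011]
force: [-0.5, -0.4, -0.7]
opening: 0.201
w -80.8 lat(+left) -1.7 zabs 273.0 | s 164.3 b 1.5 toolz [ 0.018  0.021 -1.   ] F [-0.5 -0.4 -0.7]
```

```bash
python3 -m inch '[-0.065,0,0.12,0,0.1, -0.065,0,0.125,0,0.1, -0.06,0,0.12,0,0.1, 0,0,0.015,0,0.1]'
python3 - <<'E'
from h import *
wz()
ps=snap('side','s20.png')
img=ps['img'][110:250,310:450];cv2.imwrite('pics/z20.png',cv2.resize(img[:,:,::-1],(600,600),interpolation=cv2.INTER_CUBIC))
E
```

```text
t: 16.95
position: [0.4594, -0.1284, 0.2422]
eef_rot: [0.009, 0.053, 0.998, 0.011]
force: [-0.1, -0.1, -0.6]
opening: 0.198
w -64.9 lat(+left) -1.0 zabs 242.2 | s 129.6 b -0.1 toolz [ 0.018  0.021 -1.   ] F [-0.1 -0.1 -0.6]
```

View pics/z20.png

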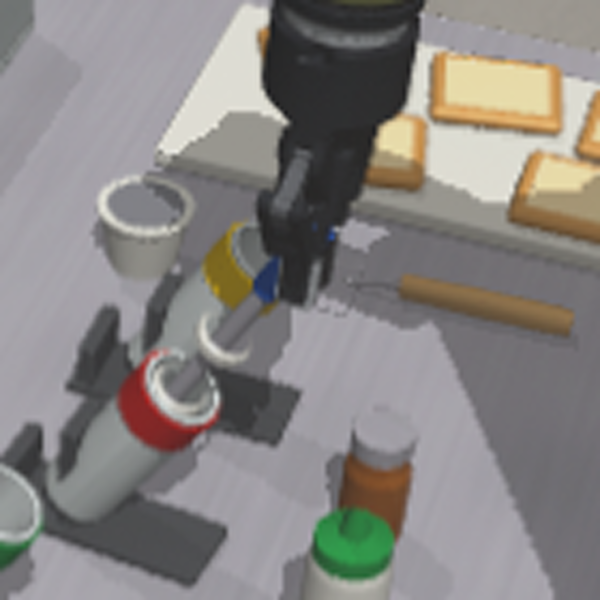

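The foot is in the mouth with no contact force. I'll continue down the axis.

```bash
python3 -m inch '[-0.06,0,0.12,0,0.1, -0.06,0,0.12,0,0.1, -0.06,0,0.12,0,0.1, 0,0,0.015,0,0.1]' 25
python3 - <<'E'
from h import *
wz()
ps=snap('side','s21.png')
img=ps['img'][110:250,310:450];cv2.imwrite('pics/z21.png',cv2.resize(img[:,:,::-1],(600,600),interpolation=cv2.INTER_CUBIC))
E
```

```text
t: 17.4
position: [0.4746, -0.1294, 0.212]
eef_rot: [0.009, 0.053, 0.998, 0.011]
force: [-0.4, 0.2, -1.1]
opening: 0.197
w -49.7 lat(+left) -0.3 zabs 212.0 | s 95.8 b -2.0 toolz [ 0.018  0.021 -1.   ] F [-0.4  0.2 -1.1]
```

View pics/z21.png

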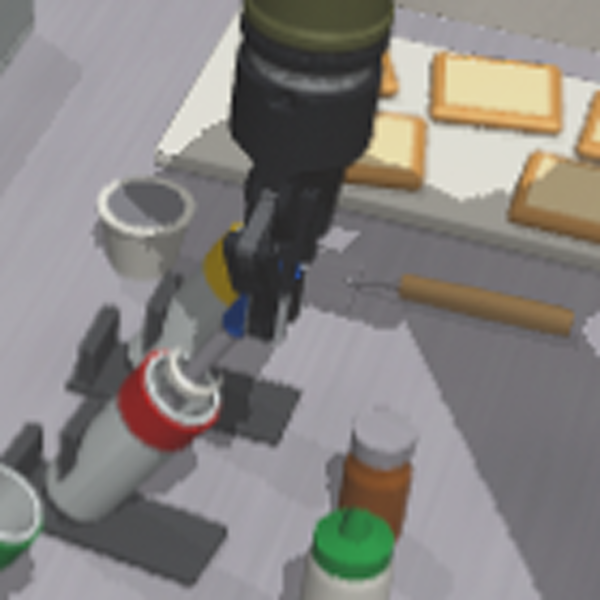

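```bash
python3 -m inch '[-0.065,0,0.105,0,0.1, -0.065,0,0.11,0,0.1, 0,0,0.015,0,0.1]' 25
python3 -c "
from h import *
wz()"
```

```text
t: 17.75
position: [0.4853, -0.1303, 0.1941]
eef_rot: [0.009, 0.053, 0.998, 0.011]
force: [-0.5, -0.4, -1.2]
opening: 0.198
w -38.9 lat(+left) 0.0 zabs 194.1 | s 75.0 b -1.6 toolz [ 0.019  0.021 -1.   ] F [-0.5 -0.4 -1.2]
```

```bash
python3 -m inch '[-0.05,0,0.08,0,0.1, -0.045,0,0.08,0,0.1, 0,0,0.01,0,0.1]' 
python3 -c "
from h import *
wz()
snap('wrist','w22.png')"
```

```text
t: 18.05
position: [0.4907, -0.1305, 0.1819]
eef_rot: [0.006, 0.053, 0.999, 0.011]
force: [-4.4, 0.7, 9.3]
opening: 0.197
w -33.5 lat(+left) 0.3 zabs 181.9 | s 61.7 b -3.1 toolz [ 0.014  0.021 -1.   ] F [-4.4  0.7  9.3]
```

View pics/w22.png

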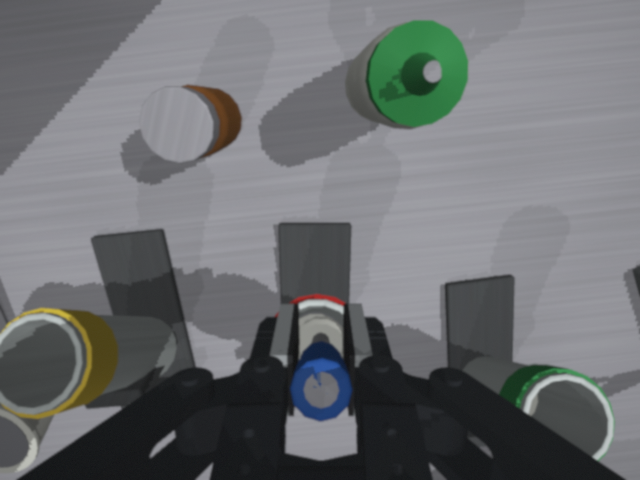

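Contact: 10 N along the tube axis with the foot about 78 mm in, inside the 70–100 mm range. I'll ease off, release and check.

```bash
python3 -m inch '[0.01,0,-0.015,0,0.1, 0,0,0,0,0.5, 0,0,0,0,0.5, 0,0,0,0,0.5]' 
python3 -c "
from h import *
wz()
ps=snap('wrist','w23.png')"
```

```text
t: 18.5
position: [0.4918, -0.1309, 0.1836]
eef_rot: [0.009, 0.053, 0.998, 0.01]
force: [-0.0, -0.3, -0.5]
opening: 0.501
w -32.4 lat(+left) 0.1 zabs 183.6 | s 62.6 b -1.3 toolz [ 0.018  0.02  -1.   ] F [-0.  -0.3 -0.5]
```

View pics/w23.png

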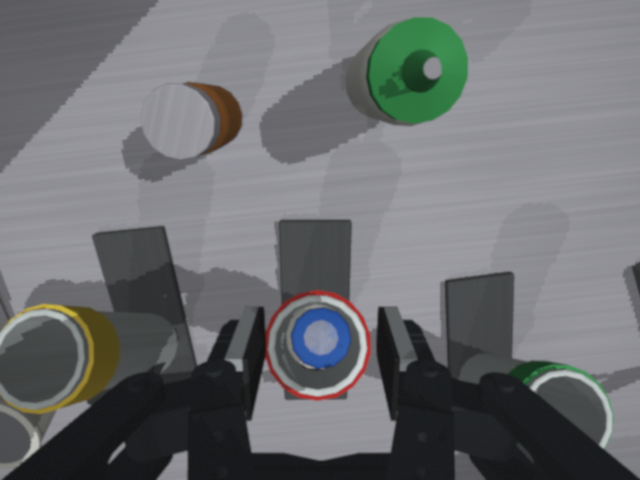

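```bash
python3 -m inch '[0,0,-0.15,0,0.5, 0,0,-0.3,0,0.5, 0,0,-0.4,0,0.5, 0,0,-0.5,0,0.5, 0,0,-0.5,0,0.5, 0,0,-0.1,0,0.5, 0,0,0,0,0.5]' 
python3 - <<'E'
from h import *
wz()
snap('wrist','w24.png');ps=snap('side','s24.png')
import pickle
ps0=pickle.load(open('side0.pkl','rb'))
T=np.array(ps['camera_from_world'])
a=np.array([-.497,.054,.866])
for d in (70,78,85,95): print(d,proj(ps,[M+a*(.165-d*.001),M+a*(.107-d*.001)]).round(1).tolist())
img=ps['img'][110:250,310:450];cv2.imwrite('pics/z24.png',cv2.resize(img[:,:,::-1],(600,600),interpolation=cv2.INTER_CUBIC))
E
```

```text
t: 19.25
position: [0.4887, -0.1337, 0.3382]
eef_rot: [0.008, 0.053, 0.998, 0.011]
force: [-0.5, 0.0, 0.5]
opening: 0.497
w -35.1 lat(+left) -3.1 zabs 338.2 | s 197.8 b 73.7 toolz [ 0.017  0.02  -1.   ] F [-0.5  0.   0.5]
70 [[372.9, 179.1], [360.0, 191.8]]
78 [[371.1, 180.9], [358.2, 193.5]]
85 [[369.5, 182.5], [356.7, 194.9]]
95 [[367.2, 184.7], [354.6, 197.0]]
```

View pics/s24.png

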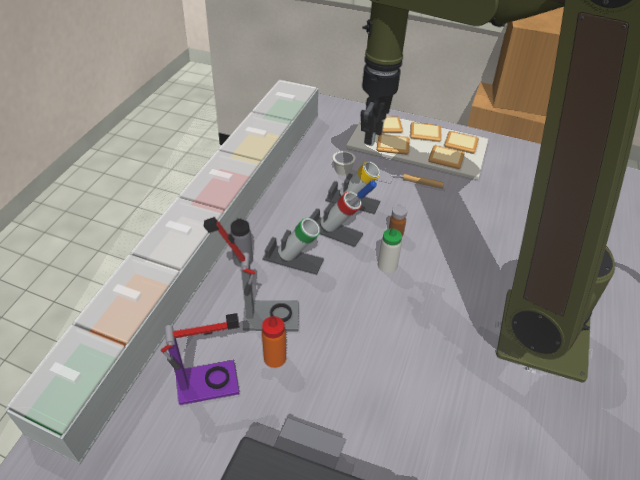

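View pics/z24.png

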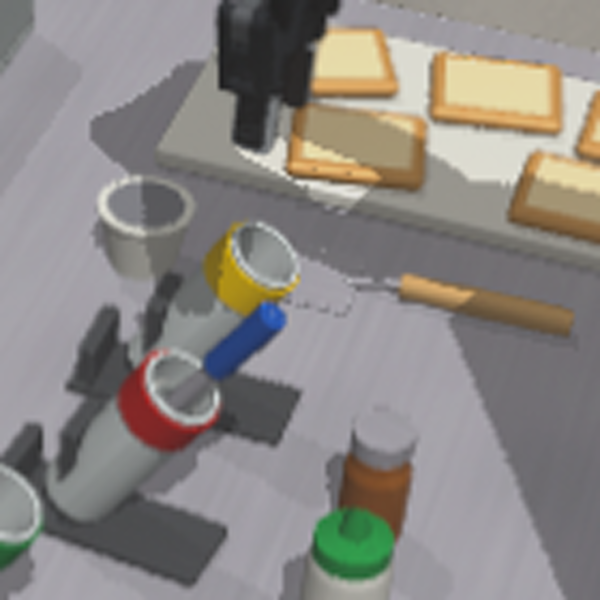

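View pics/w24.png

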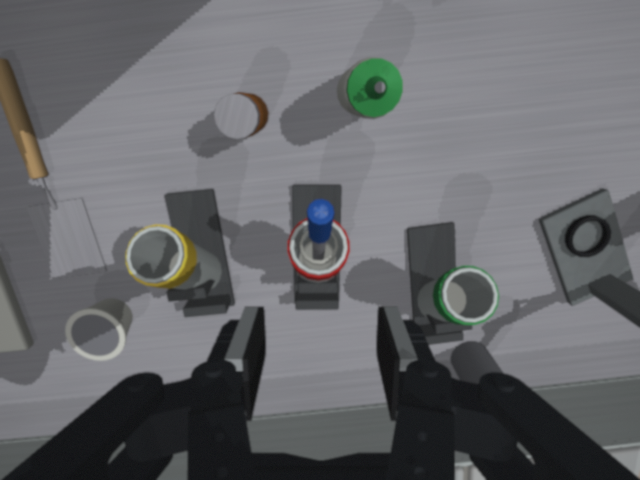

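The gauge stands in the red tube: blue end at side ~(373,184), about 75–78 mm deep, off the collar only by its free play. The arm is open at (211,225). As a last check I'll difference the start and end pictures for shifted bystanders, then hand in.

```bash
python3 - <<'E'
from h import *
a=cv2.imread('pics/side0.png').astype(int);b=cv2.imread('pics/s24.png').astype(int)
def sh(n,x0,y0,x1,y1):
    A=a[y0:y1,x0:x1].astype('float32').mean(2);B=b[y0:y1,x0:x1].astype('float32').mean(2)
    print(n,np.round(cv2.phaseCorrelate(A,B,cv2.createHanningWindow((x1-x0,y1-y0),cv2.CV_32F)),2))
for r in [('orange',255,310,295,372),('white',372,222,408,278),('shaker',386,200,412,230),('black',226,215,256,270),('cup',330,148,358,178),('spatula',396,168,450,192),('purple',160,315,245,405),('green',262,215,325,275),('yellow',345,160,382,195)]: sh(*r)
p=snap('side','s25.png'); c=p['img'][:,:,::-1].astype(int); print('still',np.abs(c-b)[150:260,180:400].max())
r=outline_of(p,'gauge');print([(q['position'],q['confidence']) for q in r[:2]])
print(job_done())
E
```

```text
Traceback (most recent call last):
ValueError: setting an array element with a sequence. The requested array has an inhomogeneous shape after 1 dimensions. The detected shape was (2,) + inhomogeneous part.
```

```bash
python3 - <<'E'
from h import *
a=cv2.imread('pics/side0.png').astype(int);b=cv2.imread('pics/s24.png').astype(int)
def sh(n,x0,y0,x1,y1):
    A=a[y0:y1,x0:x1].astype('float32').mean(2);B=b[y0:y1,x0:x1].astype('float32').mean(2)
    s,r=cv2.phaseCorrelate(A,B,cv2.createHanningWindow((x1-x0,y1-y0),cv2.CV_32F));print(n,np.round(s,2),round(r,2))
for r in [('orange',255,310,295,372),('white',372,222,408,278),('shaker',386,200,412,230),('black',226,215,256,270),('cup',330,148,358,178),('spatula',396,168,450,192),('purple',160,315,245,405),('green',262,215,325,275),('yellow',345,160,382,195)]: sh(*r)
p=snap('side','s25.png'); c=p['img'][:,:,::-1].astype(int); print('still',np.abs(c-b)[150:260,180:400].max())
E
```

```text
orange [-0.    0.01] 0.96
white [0.03 0.01] 0.96
shaker [0.45 0.03] 1.0
black [ 0.08 -0.18] 0.83
cup [0.08 0.03] 0.83
spatula [ 0.01 -0.24] 0.78
purple [0. 0.] 1.0
green [0.09 0.06] 0.98
yellow [-0.16 -0.33] 0.76
still 70
```

```bash
python3 - <<'E'
from h import *
b=cv2.imread('pics/s24.png').astype(int);c=cv2.imread('pics/s25.png').astype(int);a=cv2.imread('pics/side0.png').astype(int)
d=np.abs(c-b).max(2)>40;ys,xs=np.nonzero(d[150:260,180:400]);print(len(xs),list(zip(xs+180,ys+150))[:20])
cv2.imwrite('pics/sh.png',np.hstack([cv2.resize(i[190:250,370:430].astype('uint8'),(390,390),interpolation=cv2.INTER_NEAREST) for i in (a,c)]))
E
```

```text
4 [(np.int64(376), np.int64(151)), (np.int64(378), np.int64(152)), (np.int64(363), np.int64(166)), (np.int64(396), np.int64(175))]
```

View pics/sh.png

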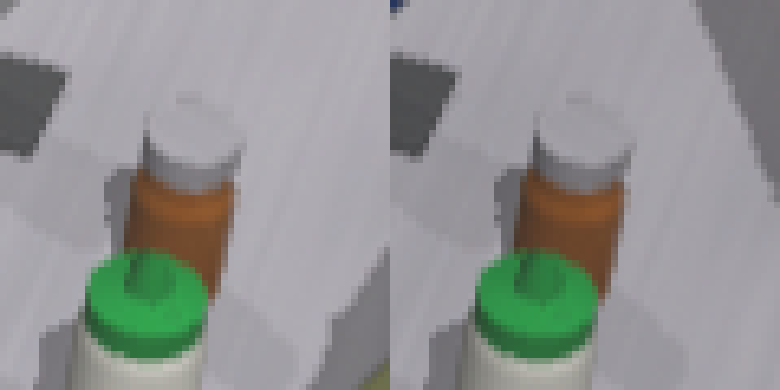

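The shaker looks identical before and after; the 0.45 px reading comes from arm shadow and background in its window. The few changed pixels are at the gripper and shadow edges. Handing in.

```bash
python3 -c "
from h import *
print(job_done())"
```

```text
the job is handed in; nothing more can be done
None
```

The job is done and handed in at about 19.4 s. The blue-handled gauge is standing foot first in the red-collared tube, and the red hold-down arm is still open.

1. **Hold-down arm:** I gripped the black tab, lifted it over along its arc and let go. It stayed leaning back by itself and is still there in the last picture.
2. **Gauge out of the rest:** I gripped the blue handle and lifted it straight out.
3. **Tilting it:** The tool cannot tilt on command, so I drew the gauge's foot against the back of the red tube. That tilted it to about 30° in the jaws with only a few newtons of contact.
4. **Into the tube:** I lowered it along the tube's axis until it met a 10 N push along that axis, with the foot about 78 mm in. That is within the 70–100 mm expected for the lids. I then let go and moved clear.

**Last checks:**
- **Gauge depth:** after release the side view puts it at about 75–78 mm deep.
- **Wrist force:** it reads about zero, with the gripper clear of everything.
- **Bystanders:** of the items I compared before and after, most shifted 0.3 pixel or less. The shaker read 0.45 pixel and the yellow tube, which is fixed, about 0.37. The shaker looks identical up close, so I put its reading down to the arm's shadow. I did not compare the tub this way.

**Disagreement:** the side and top cameras disagreed by up to 12 mm on where the tube mouths are. I used the close wrist-camera measurement instead, which fitted the given tube sizes.

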